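# Lock the jar mill's drive pulley and charge the mill jar

### The arm

A 6-joint arm with a two-finger parallel gripper is mounted at the origin on the work surface. World frame = base frame: x ahead of the robot, y to its left, z up, the work surface at z = 0. Lengths are in m, angles in degrees, forces in N, time in s.
With the tool pointing down it reaches from about 0.375 to 0.9 m from the base axis. Payload 3.1 kg.
Tool frame: the origin (TCP) lies where the fingers leave the gripper's body, on its centre line; the fingertips stand 70 mm ahead of it and the grasp point (between the pads) lies 51 mm ahead of it (env.tcp_to_grasp is the z of the grasp point in the tool frame, in m); z points along the fingers, x is the direction in which the jaws open and shut, and the axes are right-handed (so a half turn about z gives the same grasp; the last joint's range is limited). The gripper opens to 87 mm and grips with 3 to 60 N. Pads are 19 mm wide; open, the fingers measure 117 mm over their backs; the gripper's body (75 mm by 190 mm) begins 51 mm behind the grasp point.
Start: joints at [-82.535, 30.224, 82.088, -0, 67.689, -10.227], TCP at [0.19, -0.595, 0.292] pointing down, gripper open.
Joint ranges: [-176.69, 176.69], [-43.24, 126.21], [12.49, 139.97], [-82, 262], [0, 151.66], [-163.58, 163.58]. Speed limits (degrees/s): [159.86, 159.86, 180, 180, 180, 180].

### API

Orientations are given as a 3x3 rotation matrix whose columns are the frame's x, y, z axes.
In Python, from bench import env gives the robot as it stands.
- The arm moves only by the tool drive_tool, never from a script. Its argument "deltas" is a list of rows, each a list of 3 entries, a list of its own where there are three numbers: the opening, from 0 (shut) to 1 (fully open), then the shift along the tool's x, y, z in mm, then the turn, a rotation vector about the tool's x, y, z in rad. In form: [[claw, [x, y, z], [ax, ay, az]], ...]. A call has 1 to 20 rows; each row shifts and turns the pose as measured when the row begins, along the tool's axes as they then stand; what a row does not reach is not made up. A row lasts 1/8 s, in which the tool goes at most 62.5 mm and 10.7 degrees, less where a joint would pass 70% of its speed; a pose out of reach is approached as far as the arm can. A call is refused whole if a number of a shift passes 62.5 or a number of a turn 0.188, either way. A call with a gripper value outside its range is refused whole. The fingers move at their own pace and stop on an object; the grip force is fixed at half the most. Time passes only in rows, so rows that do not move let the fingers close. It gives the time, the measured TCP pose, the force and the opening at its end, in the units of the state.
- env.read_state(): the state, without advancing time (a new reading comes with each control period).
- env.read_camera(name): name is "side" or "top"; returns (picture, depth): 400x640x3 uint8, red, green, blue; 400x640 float32, m along the optical axis (not along the pixel's ray), 0 where there is no reading.
- env.camera_info(name): a dict with "K" (3x3 intrinsics, pixels), "xyz" and "rotation" of the camera in the world. Camera axes: x right, y up, looking along -z (the intrinsics and any distortion apply to the point x, -y, -z); pixel columns grow to the right and rows downward; lengths in m; the calibration is good to about 2 mm. A picture is of the moment at which its call begins. camera_info takes no time and is no camera call.
- env.job_done(): hands the job in, once; it reports no verdict.
The state is a dict: "clock": time; "joints": joint angles; "joint_vel": joint speeds; "joint_torque": joint torques, N m; "tool_pos": TCP position; "eef_rot": TCP orientation; "force": force on the tool from outside, world axes, zero at the start; "wrist_torque": the same for the moment, N m; "width": opening from 0.0 (shut) to 1.0 (fully open).
Only numpy, scipy, OpenCV 4.12 (cv2) and the standard library are available. Lean on these libraries where they do the work, as an engineer would, in place of code of your own. Each camera call takes 0.05 s, during which the arm holds its last target. There are 200 camera calls.

### The job

Get the glaze mill ready for its next batch: turn the drive roller's shaft by its black hand knob until the flat on the shaft faces straight up at the setscrew in the pulley hub, then tighten that setscrew clockwise with the red T-handle hex key as far as it goes and put the key back upright in its hole in the stand. Drop all the grinding cylinders one by one into the white mill jar, which stays upright, and set the lid squarely on its mouth. Leave the glaze pots and the yellow belt guard where they are.

Things in the scene. Friction and masses are not known exactly. Their poses are not given: they have to be found in the camera images.
- mill: Jar mill, fixed: blue housing 230 x 335 x 52 mm, two black rollers 48 mm thick. Origin on the bench under the setscrew; z up; y along the drive shaft from rollers (y -305 to -75 mm) to hand knob (+60 to +90). Shaft axis at x 0, 110 mm up; second roller at x +95. Pulley 90 mm wide (y -37 to -17) and its hub 56 mm wide (y -17 to +16) are held still by the belt; hub and knob overhang the bench.
- knob (a point): Centre of the black fluted hand knob on the drive shaft's free end: 42 mm in diameter, 30 mm wide along the shaft (the mill's y), 110 mm above the bench. It turns with the shaft. Pinch it across its diameter from above and turn it by leaning the gripper about the shaft's axis, regripping as needed. Axes as the mill's, not turning.
- shaft (a joint): Angle (rad) of the drive shaft about the mill's +y axis, right-handed: + moves the top of the knob towards the mill's +x. 0 or any whole turn = the flat faces straight up at the setscrew. It turns both ways without stops and stays where it is left; about 0.1 N m turns it.
- flat (a point): Centre of the flat milled along the bare 25 mm steel shaft between hub and knob (17 mm wide, 42 mm long, painted white, 8.8 mm from the axis). Its z axis points out of the flat; its y axis is along the shaft.
- socket (a point): Mouth of the setscrew's hexagonal socket on the screw's vertical axis, 138.5 mm above the bench, mid-length of the hub. A countersunk boss around it rises 4.5 mm higher, 23 mm wide at its mouth, 16 mm at the screw. The socket is 10 mm across flats and takes the key's tip 15 mm deep. Axes as the mill's, not turning.
- setscrew (a joint): Angle (rad) of the setscrew: 0 slack, + clockwise seen from above (tightening), 1.3 = hard stop, tight. At value q two of the socket's corners lie on the mill's x axis turned clockwise by q; corners repeat every 60 degrees. About 0.06 N m turns it; the key has some 7 degrees of play in it. It does not rise or sink and stays where it is left.
- key: T-handle hex key: steel hexagonal blade 10 mm across flats, 105 mm long, under a red cross handle 100 x 14 x 18 mm; 0.15 kg. Origin at the blade's tip (slightly tapered), z up the blade, x along the handle; two of the blade's corners lie on x. Handle from 105 to 123 mm above the tip. Stands upright in the stand's hole at the start, tip 6 mm above the bench.
- key_grip (a point): Middle of the key's red handle, 114 mm above its tip. Axes as the key's.
- stand: Wooden key stand, fixed: block 55 mm along x, from y -30 to +94 mm, 50 mm high. Origin at the bench under the centre of the T-key's hole. Two small L-shaped keys stand up to 25 mm above its top at y +55 and +75 mm.
- stand_hole (a point): Mouth of the T-key's hole in the top of the stand, 15 mm square, 44 mm deep, 50 mm above the bench.
- jar: White porcelain mill jar with a blue band, standing open: 124 mm in diameter, 110 mm high, wall 9 mm, neck 102 mm outside. 2.2 kg, loose. Origin at the centre of its underside.
- jar_mouth (a point): Centre of the jar's mouth, 82 mm in clear diameter, in the plane of its rim, 110 mm above the jar's underside.
- lid: White porcelain jar lid, 0.3 kg: flange 102 mm in diameter, 8 mm thick, over a spigot 68 mm in diameter, 10 mm deep, that enters the mouth; knob 26 mm in diameter, 18 to 52 mm above the origin. Origin at the centre of the spigot's underside. Lies right way up on the bench; seated, its origin is 100 mm above the jar's underside.
- board: Plywood ware board, fixed: 100 x 320 x 15 mm, long along its y. Origin at the centre of its underside. The grinding cylinders stand on it.
- media1: Cream grinding cylinder, 28 mm in diameter, 22 mm high, about 40 g, standing on the ware board; some of the five are absent. Origin at the centre of the face that is down at the start, z along its axis.
- media2: Cream grinding cylinder, 28 mm in diameter, 22 mm high, about 40 g, standing on the ware board; some of the five are absent. Origin at the centre of the face that is down at the start, z along its axis.
- media3: Cream grinding cylinder, 28 mm in diameter, 22 mm high, about 40 g, standing on the ware board; some of the five are absent. Origin at the centre of the face that is down at the start, z along its axis.
- media4: Cream grinding cylinder, 28 mm in diameter, 22 mm high, about 40 g, standing on the ware board; some of the five are absent. Origin at the centre of the face that is down at the start, z along its axis.
- media5: Cream grinding cylinder, 28 mm in diameter, 22 mm high, about 40 g, standing on the ware board; some of the five are absent. Origin at the centre of the face that is down at the start, z along its axis.
- pot_blue: Bystander: blue glaze pot with a white lid, 63 mm in diameter, 52 mm high. Origin at the centre of its underside.
- pot_brown: Bystander: brown glaze pot with a white lid, 63 mm in diameter, 52 mm high. Origin at the centre of its underside.
- guard: Bystander: yellow sheet-metal round-topped belt guard standing on the bench, 110 (135 over its ears) x 50 x 110 mm. Origin at the centre of its underside.
Things that resemble listed ones, but are neither listed nor needed, are in the scene too. Leave any blue or purple look-alike of the media2 alone.

How it is judged:
By the outcome, as a careful person would: the job done as asked, in the order asked, and still so for the second after the job is handed in, with the robot touching nothing.
Of media1, media2, media3, media4, media5 only 2 to 4 are there at a start; the rules pass over those that are not, and their reading is None.
At some moment in a run one of media1, media2, media3, media4, media5, lid may be knocked a few centimetres aside while the robot is not near it.
It also fails if it takes over 210 s, if anything falls off the work surface, if the arm or the gripper's body presses on something with over 40 N, if the wrist force passes 120 N, or if a joint passes its speed limit or range.

## Working session

There is one attempt and no reset: what is moved stays moved. The work goes in short steps, Python scripts to look and compute and a tool call to move; the robot and the scene stay as the last step left them, time stands still between calls to the robot, and variables do not carry over. Pictures are saved under pics/ and viewed, about 12 in all and at most 16, crops included, and the job is handed in when it is done.

Besides the shell and the picture viewer there is one more tool, called after "Emit:" as name(argument=value, ...), one argument or row to a line, values as JSON. drive_tool: Moves the arm, as the interface text tells. Its arguments: {"type":"object","properties":{"deltas":{"type":"array","items":{"type":"array"}}},"required":["deltas"]}

```bash
mkdir -p pics; ls; cat > h.py <<'E'
from bench import env
import numpy as np, cv2
def cam(n):
    p,d=env.read_camera(n); i=env.camera_info(n)
    K,R,t=np.array(i["K"]),np.array(i["rotation"]),np.array(i["xyz"])
    v,u=np.mgrid[:400,:640]
    q=np.stack([(u-K[0,2])/K[0,0]*d,-(v-K[1,2])/K[1,1]*d,-d],-1)
    return p,d,q@R.T+t
def proj(n,P):
    i=env.camera_info(n);K,R,t=np.array(i["K"]),np.array(i["rotation"]),np.array(i["xyz"])
    c=(np.array(P)-t)@R
    return K[0,2]+K[0,0]*c[...,0]/-c[...,2],K[1,2]+K[1,1]*c[...,1]/c[...,2]
def save(f,p,s=1):
    cv2.imwrite("pics/"+f,cv2.resize(p[...,::-1],None,fx=s,fy=s,interpolation=cv2.INTER_CUBIC))
E
python3 - <<'E'
from h import *
for n in("side","top"):
    p,d,X=cam(n); save(n+"1.png",p,1.25); np.savez("/tmp/"+n,p=p,X=X)
    i=env.camera_info(n); print(n,i)
print(env.read_state(),env.tcp_to_grasp)
E
```

```text
pics
side {'K': array([[507.59876818,   0.        , 309.01812243],
       [  0.        , 507.59876818, 205.6235866 ],
       [  0.        ,   0.        ,   1.        ]]), 'xyz': array([0.08128455, 0.76640791, 0.87194348]), 'rotation': array([[-0.8561046 ,  0.35067457, -0.37962121],
       [-0.51633831, -0.54925536,  0.65704893],
       [ 0.02190137,  0.75851559,  0.65128675]])}
top {'K': array([[403.65786162,   0.        , 325.88159319],
       [  0.        , 403.65786162, 198.5788533 ],
       [  0.        ,   0.        ,   1.        ]]), 'xyz': array([0.40087122, 0.01256364, 1.20874887]), 'rotation': array([[ 2.82457118e-02,  9.92212146e-01, -1.21314620e-01],
       [-9.99593923e-01,  2.84937363e-02,  3.09850674e-04],
       [ 3.76414440e-03,  1.21256605e-01,  9.92614057e-01]])}
{'clock': 0.1, 'joints': array([-8.25351634e+01,  3.02729387e+01,  8.21488201e+01, -2.23677540e-03,
        6.76892860e+01, -1.02260986e+01]), 'joint_vel': array([-0.06340444, -0.12970747, -0.19050118, -0.02037634,  0.04666078,
        0.01018813]), 'joint_torque': array([-7.40169417e-04, -4.40986311e+01, -1.77150500e+01,  6.34735124e-02,
        5.33968024e-02, -4.56147870e-05]), 'tool_pos': array([ 0.18988956, -0.59490522,  0.29137812]), 'eef_rot': array([[ 3.03896213e-01, -9.52705101e-01, -2.87603473e-04],
       [-9.52703222e-01, -3.03896193e-01,  1.91697814e-03],
       [-1.91371645e-03, -3.08561641e-04, -9.99998121e-01]]), 'force': array([-0.21426446,  0.0474523 , -0.2466158 ]), 'wrist_torque': array([ 0.02061481, -0.08647437,  0.03603674]), 'width': 0.9998684124586269} 0.051
```

View pics/top1.png

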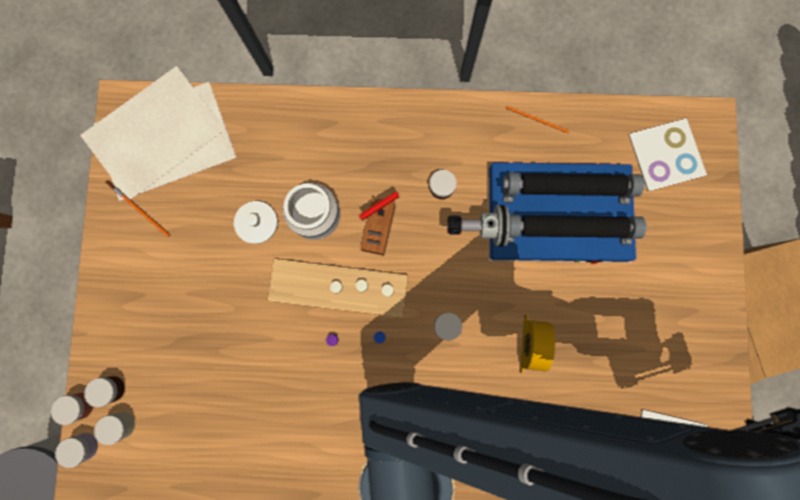

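View pics/side1.png

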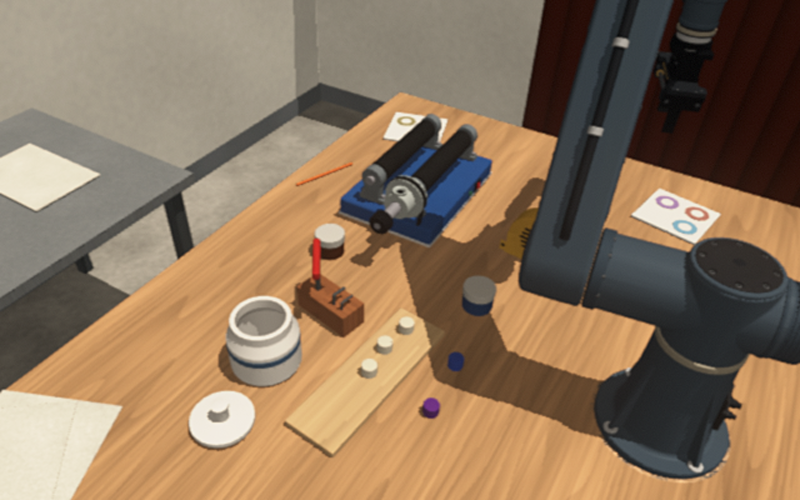

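```bash
python3 - <<'E'
from h import *
T=np.load("/tmp/top.npz");S=np.load("/tmp/side.npz")
a=cv2.resize(T["p"][140:220,340:440][...,::-1],None,fx=4,fy=4,interpolation=cv2.INTER_CUBIC)
b=cv2.resize(S["p"][130:210,280:380][...,::-1],None,fx=4,fy=4,interpolation=cv2.INTER_CUBIC)
c=cv2.resize(T["p"][140:280,190:340][...,::-1],None,fx=2.667,fy=2.667,interpolation=cv2.INTER_CUBIC)[:260]
c=cv2.resize(T["p"][145:250,200:340][...,::-1],None,fx=2.857,fy=2.457,interpolation=cv2.INTER_CUBIC)
d=cv2.resize(S["p"][180:300,200:360][...,::-1],(400,c.shape[0]),interpolation=cv2.INTER_CUBIC)
cv2.imwrite("pics/crop1.png",np.vstack([np.hstack([a,b]),np.hstack([c,d])]))
for n,D in(("top",T),("side",S)):
    X,p=D["X"],D["p"]
    for nm,x0,x1,y0,y1,z0,z1 in (("tops",0.3,.8,-.6,.5,.02,.2),):
        pass
    hsv=cv2.cvtColor(p,cv2.COLOR_RGB2HSV)
    ok=(X[...,0]>.25)&(X[...,0]<.85)&(abs(X[...,1])<.6)&(X[...,2]>.01)&(X[...,2]<.3)
    red=ok&((hsv[...,0]<6)|(hsv[...,0]>174))&(hsv[...,1]>200)&(hsv[...,2]>120)&(X[...,2]>.1)
    r=X[red]; print(n,"red",len(r),r.mean(0),np.sort(r[:,2])[[0,-1]]); 
    w=np.linalg.svd(r[:,:2]-r[:,:2].mean(0))[2][0];print(" dir",w,np.ptp((r[:,:2]-r[:,:2].mean(0))@w))
    # clusters by height: media
    cl=ok&(X[...,2]>.027)&(X[...,2]<.045)&(hsv[...,1]<110)
    k,l,st,ce=cv2.connectedComponentsWithStats(cl.astype(np.uint8))
    for j in range(1,k):
        if st[j,4]>25: print(" c",ce[j].round(),st[j,4],X[l==j].mean(0).round(4),((X[l==j].max(0)+X[l==j].min(0))/2).round(4),np.ptp(X[l==j],axis=0).round(3))
E
```

```text
top red 176 [0.62583102 0.07685152 0.12956289] [0.11785577 0.13700533]
 dir [-0.56898835  0.82234559] 0.09519741123749367
 c [239. 158.] 51 [0.6576 0.2742 0.0353] [0.6485 0.2658 0.036 ] [0.059 0.055 0.017]
 c [261. 184.] 43 [0.5832 0.2031 0.0358] [0.5915 0.2133 0.036 ] [0.058 0.069 0.017]
 c [399. 203.] 38 [ 0.5358 -0.2005  0.0381] [ 0.5482 -0.2122  0.0361] [0.046 0.064 0.016]
 c [268. 229.] 70 [0.4504 0.1769 0.038 ] [0.4505 0.1773 0.0367] [0.024 0.024 0.015]
 c [289. 228.] 73 [0.4552 0.1177 0.0382] [0.4551 0.1181 0.0359] [0.024 0.026 0.017]
 c [309. 232.] 71 [0.4458 0.0579 0.039 ] [0.4467 0.0583 0.0392] [0.026 0.024 0.011]
side red 130 [0.62216482 0.08250465 0.12758256] [0.12193319 0.1316914 ]
 dir [-0.57423309  0.81869186] 0.09725946343747002
 c [285. 168.] 89 [ 0.708  -0.1805  0.0351] [ 0.7036 -0.1806  0.0355] [0.078 0.009 0.017]
 c [266. 196.] 72 [ 0.6806 -0.0473  0.0384] [ 0.6846 -0.0532  0.0365] [0.035 0.04  0.017]
 c [381. 240.] 118 [ 0.3601 -0.0609  0.037 ] [ 0.3637 -0.0667  0.036 ] [0.055 0.029 0.018]
 c [325. 259.] 118 [0.4429 0.0596 0.0353] [0.4438 0.0572 0.0345] [0.027 0.029 0.015]
 c [210. 261.] 172 [0.6581 0.2042 0.0367] [0.6515 0.2093 0.0362] [0.053 0.052 0.018]
 c [308. 274.] 129 [0.4525 0.12   0.0352] [0.4535 0.1172 0.0338] [0.028 0.029 0.013]
 c [214. 295.] 310 [0.5875 0.2743 0.0359] [0.6088 0.2532 0.036 ] [0.099 0.098 0.018]
 c [295. 293.] 136 [0.4475 0.179  0.0354] [0.4488 0.1776 0.034 ] [0.026 0.029 0.014]
 c [177. 332.] 56 [0.5907 0.3839 0.0349] [0.5946 0.3807 0.0362] [0.019 0.021 0.017]
```

View pics/crop1.png

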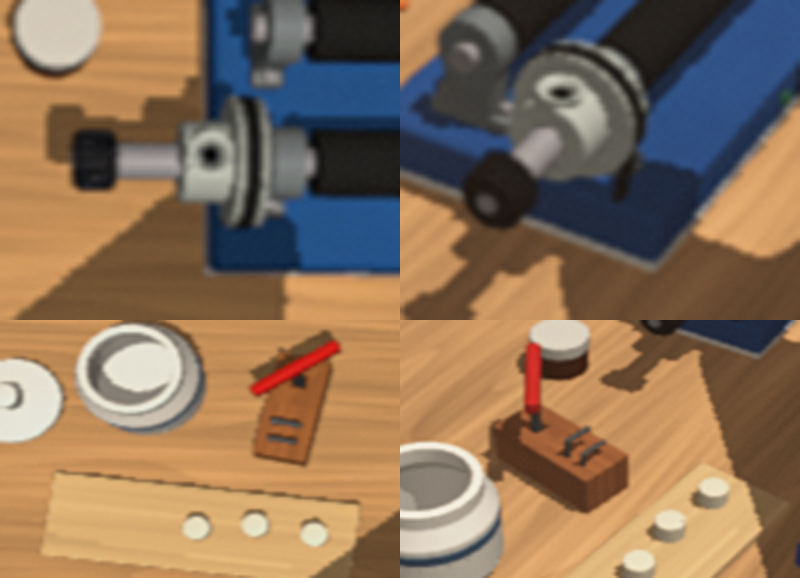

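```bash
cat >> h.py <<'E'
def plane(n,uv,z):
    i=env.camera_info(n);K,R,t=np.array(i["K"]),np.array(i["rotation"]),np.array(i["xyz"])
    uv=np.atleast_2d(np.array(uv,float))
    r=np.stack([(uv[:,0]-K[0,2])/K[0,0],-(uv[:,1]-K[1,2])/K[1,1],-np.ones(len(uv))],-1)@R.T
    return (t+r*((z-t[2])/r[:,2:]))[:,:2]
def blobs(n,m,z,amin=30):
    k,l,st,ce=cv2.connectedComponentsWithStats(m.astype(np.uint8))
    for j in range(1,k):
        if st[j,4]>=amin:
            c=max(cv2.findContours((l==j).astype(np.uint8),0,1)[0],key=len)[:,0]
            q=plane(n,c,z)*1000
            (cx,cy),(w,h),a=cv2.minAreaRect(q.astype(np.float32))
            print(n,ce[j].round(),st[j,4],"rect",np.round([cx,cy,w,h,a],1),"circ",np.round(cv2.minEnclosingCircle(q.astype(np.float32))[0],1),round(cv2.minEnclosingCircle(q.astype(np.float32))[1],1))
E
python3 - <<'E'
from h import *
for n in("top","side"):
    D=np.load(f"/tmp/{n}.npz");X,p=D["X"],D["p"];hsv=cv2.cvtColor(p,cv2.COLOR_RGB2HSV);H,S,V=[hsv[...,i].astype(int) for i in range(3)]
    ok=(X[...,0]>.25)&(X[...,0]<.85)&(abs(X[...,1])<.6)
    Z=X[...,2]
    print("red");blobs(n,ok&((H<6)|(H>174))&(S>180)&(V>100)&(Z>.1),.129)
    print("blue");blobs(n,ok&(H>100)&(H<125)&(S>150)&(Z>.03)&(Z<.075),.052,200)
    print("jar rim");blobs(n,ok&(S<70)&(Z>.103)&(Z<.118)&(X[...,1]>.1),.11)
    print("lid");blobs(n,ok&(S<70)&(Z>.010)&(Z<.026)&(X[...,1]>.2),.018,100)
    print("lid knob");blobs(n,ok&(S<70)&(Z>.045)&(Z<.06)&(X[...,1]>.25),.052,20)
    print("stand");blobs(n,ok&(H<20)&(Z>.044)&(Z<.056)&(X[...,1]>0)&(X[...,1]<.18)&(X[...,0]>.5),.05,100)
    print("knob");blobs(n,ok&(Z>.1)&(Z<.145)&(V<70)&(X[...,1]>-.14)&(X[...,1]<0),.131,20)
    print("rollers");blobs(n,ok&(Z>.115)&(Z<.145)&(V<70)&(X[...,1]<-.2),.134,100)
    print("board");blobs(n,ok&(Z>.01)&(Z<.02)&(X[...,0]<.53)&(X[...,1]>-.05)&(S>60),.015,300)
E
```

```text
red
top [303. 164.] 180 rect [625.7  76.9  14.9  95.4  35. ] circ [625.9  77.1] 47.7
blue
top [447. 153.] 2578 rect [ 691.6 -343.2  124.3  330.8    1. ] circ [ 693.8 -344.6] 173.1
top [452. 199.] 1854 rect [ 5.538e+02 -3.465e+02  5.430e+01  3.299e+02  2.000e-01] circ [ 550.1 -346. ] 165.6
jar rim
top [245. 165.] 370 rect [624.  238.8  98.6 100.    1.7] circ [623.7 238.8] 51.3
lid
top [246. 166.] 375 rect [638.1 254.5  79.4  77.9   2.8] circ [640.2 256.6] 44.5
top [204. 178.] 816 rect [599.3 378.6 101.4 100.3  29.3] circ [599.6 378.3] 51.3
lid knob
top [238. 155.] 26 rect [662.4 272.6   9.6  51.8  41. ] circ [658.8 269.4] 25.9
top [200. 175.] 76 rect [600.  378.8  27.4  24.4  47.3] circ [599.8 378.2] 14.3
stand
top [302. 183.] 582 rect [594.   85.1  55.6 123.1  79. ] circ [595.   84.1] 65.8
knob
top [363. 179.] 151 rect [588.9 -88.1  38.6  29.8   1.1] circ [588.3 -86.5] 21.5
rollers
top [461. 147.] 1458 rect [ 684.7 -353.8   47.4  243.8    0.9] circ [ 684.  -353.5] 122.9
top [462. 181.] 1462 rect [ 5.916e+02 -3.555e+02  4.600e+01  2.414e+02  5.000e-01] circ [ 590.7 -355.5] 122.6
board
[... 450 characters left out ...]
8. 336.] 1619 rect [597.  380.  101.3 103.2  32.1] circ [596.7 379.9] 53.2
lid knob
side [208. 292.] 157 rect [602.1 284.7 101.4  33.4  25.9] circ [607.7 273.2] 50.9
side [175. 324.] 155 rect [596.3 380.4  26.5  29.5  41.8] circ [595.5 380.5] 15.6
stand
side [265. 237.] 841 rect [592.2  86.3  59.4 128.5  79.1] circ [592.2  88. ] 67.9
knob
side [305. 176.] 236 rect [575.9 -69.5  48.7  58.5   1.2] circ [577.2 -68.3] 34.2
rollers
side [325. 116.] 708 rect [ 673.3 -342.9   48.6  257.6    0.7] circ [ 673.7 -342.9] 130.6
side [354. 125.] 753 rect [ 581.3 -340.1   45.5  264.3    1.1] circ [ 577.2 -340.2] 133.3
board
side [290. 307.] 5228 rect [446.3 176.5 322.  102.3  84.7] circ [445.  176.9] 166.7
```

```bash
python3 - <<'E'
from h import *
print(plane("top",[392.6,178.7],.14)*1e3,plane("side",[320.5,153],.14)*1e3)
T=np.load("/tmp/top.npz");S=np.load("/tmp/side.npz")
a=cv2.resize(T["p"][165:195,350:390][...,::-1],None,fx=10,fy=10,interpolation=cv2.INTER_CUBIC)
b=cv2.resize(S["p"][150:190,295:335][...,::-1],None,fx=10,fy=10,interpolation=cv2.INTER_CUBIC)
cv2.imwrite("pics/c2.png",np.hstack([a,b[:300]]))
# media circles both cameras
for n,D in(("top",T),("side",S)):
    X,p=D["X"],D["p"];hsv=cv2.cvtColor(p,cv2.COLOR_RGB2HSV)
    m=(X[...,0]>.4)&(X[...,0]<.5)&(X[...,1]>0)&(X[...,1]<.34)&(X[...,2]>.030)
    blobs(n,m,.037)
# shaft brightness profile, top
print(cv2.cvtColor(T["p"],cv2.COLOR_RGB2GRAY)[172:188,368:384:3])
E
```

```text
[[ 590.38753923 -165.33064506]] [[ 588.65936496 -161.92464302]]
top [268. 229.] 69 rect [450.6 177.3  23.1  23.4   1.6] circ [450.5 177.3] 13.0
top [288. 228.] 75 rect [455.1 118.1  23.1  26.2   1.6] circ [455.9 120.1] 15.5
top [309. 232.] 71 rect [446.7  58.3  26.   23.2   1.8] circ [446.2  58. ] 13.6
side [326. 258.] 105 rect [442.9  59.3  24.9  31.3  30.2] circ [442.3  59.5] 16.4
side [308. 273.] 116 rect [452.3 120.1  26.3  31.9  31.7] circ [450.8 119.8] 16.9
side [295. 292.] 121 rect [447.8 178.4  28.2  28.7  70.6] circ [447.3 179.3] 15.4
[[ 70  80  81  80  81  79]
 [ 51  85  84  84  83  81]
 [ 34  81  82  81  83  78]
 [ 27  78  85  83  82  78]
 [ 31 102 101 103 101  97]
 [ 39 124 122 122 121 119]
 [ 38 142 142 140 140 136]
 [ 47 155 155 155 155 151]
 [ 51 164 166 166 166 164]
 [ 48 157 158 159 159 161]
 [ 45 144 144 145 146 149]
 [ 41 128 128 129 130 132]
 [ 44 119 117 119 120 110]
 [ 57 140 137 136 136 111]
 [ 86 150 148 148 148 122]
 [123 150 149 149 150 122]]
```

View pics/c2.png

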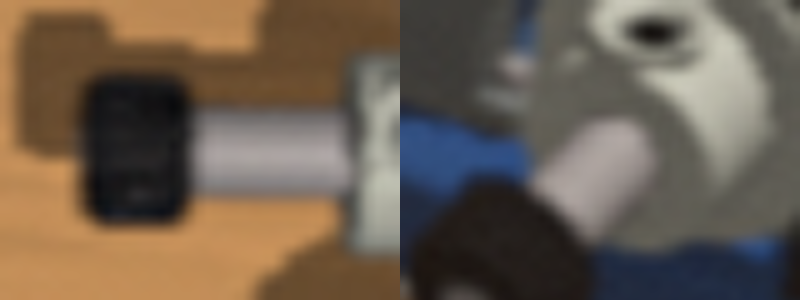

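Emit:
drive_tool(
  deltas=[
    [1, [0, 0, 0], [0, 0, -0.158]],
    [1, [0, 0, 0], [0, 0, -0.158]],
    [1, [0, 0, 0], [0, 0, -0.158]],
    [1, [0, 0, 0], [0, 0, -0.158]],
    [1, [0, 0, 0], [0, 0, -0.158]],
    [1, [0, 0, 0], [0, 0, -0.158]],
    [1, [0, 0, 0], [0, 0, -0.158]],
    [1, [0, 0, 0], [0, 0, -0.158]],
    [1, [33, -42, 3], [0, 0, 0]],
    [1, [33, -42, 3], [0, 0, 0]],
    [1, [33, -42, 3], [0, 0, 0]],
    [1, [33, -42, 3], [0, 0, 0]],
    [1, [33, -42, 3], [0, 0, 0]],
    [1, [33, -42, 3], [0, 0, 0]],
    [1, [33, -42, 3], [0, 0, 0]],
    [1, [33, -42, 3], [0, 0, 0]],
    [1, [33, -42, 3], [0, 0, 0]],
    [1, [33, -42, 3], [0, 0, 0]],
    [1, [33, -42, 3], [0, 0, 0]],
    [1, [0, 0, 0], [0, 0, 0]],
  ],
)

```text
clock: 2.6
tool_pos: [0.5414, -0.1006, 0.254]
eef_rot: [[0.999, 0.041, -0.003], [0.041, -0.999, 0.014], [-0.002, -0.014, -1.0]]
force: [-0.9, -0.3, 0.2]
width: 1.0
```

```bash
cat >> h.py <<'E'
from scipy.spatial.transform import Rotation as Ro
def down(yaw):  # tool pointing down, jaw axis at yaw deg
    c,s=np.cos(np.radians(yaw)),np.sin(np.radians(yaw)); return np.array([[c,s,0],[s,-c,0],[0,0,-1.]])
def to(g,R):  # move that brings grasp point to g with orientation R: shift (after and before turn), turn
    s=env.read_state(); Rc=np.array(s["eef_rot"]); t=np.array(g)-.051*R[:,2]-s["tool_pos"]
    print("t",round(s["clock"],2),"grasp now",np.round((s["tool_pos"]+.051*Rc[:,2])*1e3,1),"turn",Ro.from_matrix(Rc.T@R).as_rotvec().round(4),"shift mm before turn",(Rc.T@t*1e3).round(1),"after turn",(R.T@t*1e3).round(1),"F",np.round(s["force"],1),"w",round(s["width"]*87,1),"j",np.round(s["joints"],1))
E
python3 - <<'E'
from h import *
to([.590,-.0885,.112],down(0.7))
p,d,X=cam("top"); m=(X[...,2]>.13)&(X[...,0]>.4)
save("t2.png",p[100:260,280:440],4)
E
```

```text
t 2.6 grasp now [541.2 -99.9 203. ] turn [-0.0139  0.0026  0.0289] shift mm before turn [49.3 -8.8 91. ] after turn [ 48.7 -11.5  91. ] F [-0.9 -0.3  0.2] w 87.0 j [-22.4  27.5  94.9   0.8  58.1 -25.2]
```

View pics/t2.png

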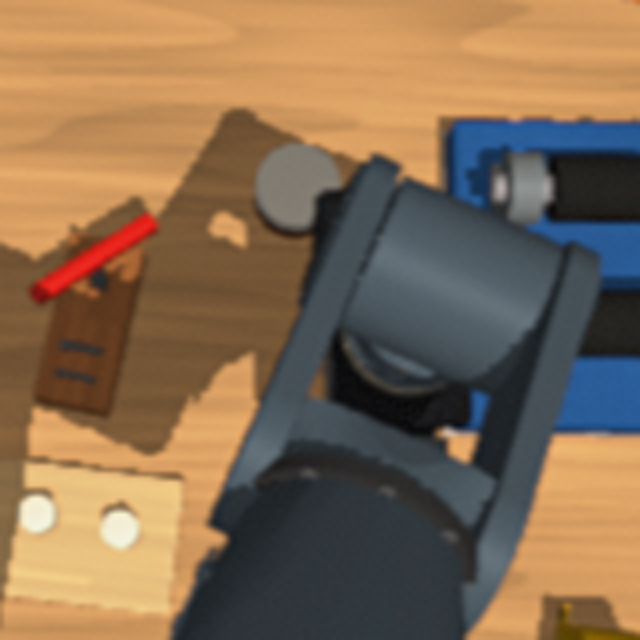

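Emit:
drive_tool(
  deltas=[
    [1, [0, 0, 0], [-0.014, 0.003, 0.029]],
    [1, [25, -6, 30], [0, 0, 0]],
    [1, [24, -5.5, 30], [0, 0, 0]],
    [1, [0, 0, 0], [0, 0, 0]],
  ],
)

```text
clock: 3.15
tool_pos: [0.5872, -0.0953, 0.1925]
eef_rot: [[1.0, 0.004, -0.003], [0.004, -1.0, -0.003], [-0.003, 0.003, -1.0]]
force: [-0.4, 0.3, -0.0]
width: 0.999
```

```bash
python3 - <<'E'
from h import *
to([.590,-.0885,.112],down(0.7))
p,d,X=cam("side"); save("s2.png",p[90:250,240:440],4)
E
```

```text
t 3.15 grasp now [587.  -95.5 141.5] turn [ 0.0028  0.0035 -0.0081] shift mm before turn [ 3.  -6.9 29.5] after turn [ 2.9 -6.8 29.5] F [-0.4  0.3 -0. ] w 86.9 j [-19.9  35.3  91.5  -0.3  53.4 -20. ]
```

View pics/s2.png

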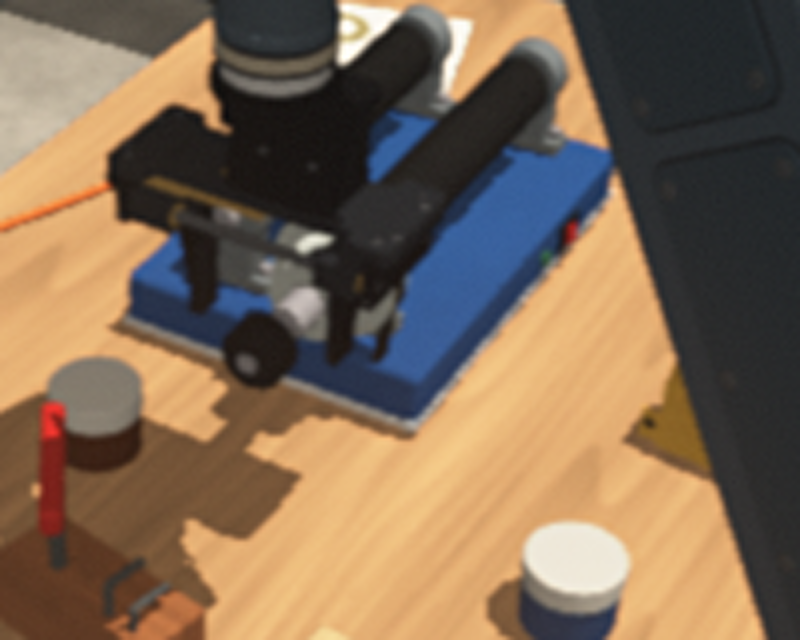

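Emit:
drive_tool(
  deltas=[
    [1, [3, -7, 15], [0.003, 0.003, -0.008]],
    [1, [0, 0, 14], [0, 0, 0]],
    [1, [0, 0, 0], [0, 0, 0]],
    [0, [0, 0, 0], [0, 0, 0]],
    [0, [0, 0, 0], [0, 0, 0]],
    [0, [0, 0, 0], [0, 0, 0]],
    [0, [0, 0, 0], [0, 0, 0]],
    [0, [0, 0, 0], [0, 0, 0]],
  ],
)

```text
clock: 4.2
tool_pos: [0.5887, -0.0902, 0.1663]
eef_rot: [[1.0, 0.01, 0.004], [0.01, -1.0, -0.002], [0.004, 0.002, -1.0]]
force: [-0.7, -0.6, -0.5]
width: 0.52
```

```bash
python3 - <<'E'
from h import *
to([.590,-.0885,.112],down(0.7))
E
```

```text
t 4.2 grasp now [588.9 -90.3 115.3] turn [ 0.0019 -0.0037 -0.0021] shift mm before turn [ 1.3 -1.7  3.3] after turn [ 1.3 -1.7  3.3] F [-0.7 -0.6 -0.5] w 45.2 j [-19.4  37.4  92.5  -0.   49.8 -20. ]
```

Emit:
drive_tool(
  deltas=[
    [0, [0, 0, 2], [0, 0, 0]],
    [0, [0, 0, 0], [0, 0, 0]],
    [0, [0, 0, 0], [0, 0, 0]],
  ],
)

```text
clock: 4.58
tool_pos: [0.59, -0.0901, 0.1662]
eef_rot: [[1.0, 0.011, 0.007], [0.011, -1.0, -0.003], [0.007, 0.003, -1.0]]
force: [-0.4, -0.8, 0.3]
width: 0.479
```

Emit:
drive_tool(
  deltas=[
    [0, [8.8, 0, 0.7], [0, -0.157, 0]],
    [0, [8.8, 0, 0.7], [0, -0.157, 0]],
    [0, [8.8, 0, 0.7], [0, -0.157, 0]],
    [0, [8.8, 0, 0.7], [0, -0.157, 0]],
    [0, [8.8, 0, 0.7], [0, -0.157, 0]],
    [0, [0, 0, 0], [0, 0, 0]],
  ],
)

```text
clock: 5.32
tool_pos: [0.6298, -0.0898, 0.1479]
eef_rot: [[0.692, 0.01, -0.722], [0.005, -1.0, -0.009], [-0.722, 0.003, -0.692]]
force: [-3.3, -0.2, 2.4]
width: 0.475
```

```bash
python3 - <<'E'
from h import *
to([.590,-.090,.110],down(0.7))
for n in("top","side"):
    p,d,X=cam(n); np.savez("/tmp/"+n+"3",p=p,X=X)
    if n=="top": a=cv2.resize(p[140:220,340:440],None,fx=4,fy=4,interpolation=cv2.INTER_CUBIC)
    else: b=cv2.resize(p[130:210,280:380],None,fx=4,fy=4,interpolation=cv2.INTER_CUBIC)
save("c3.png",np.hstack([a,b]))
E
```

```text
t 5.33 grasp now [593.  -90.2 112.6] turn [ 0.0015  0.8066 -0.0037] shift mm before turn [-37.   -0.1  19.7] after turn [-39.8  -0.2 -13.1] F [-3.3 -0.2  2.4] w 41.3 j [-14.2  57.8  58.7 -11.3 108.4 -13.8]
```

View pics/c3.png

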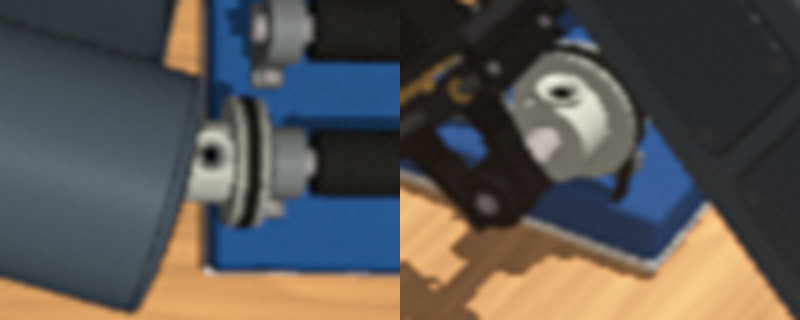

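Emit:
drive_tool(
  deltas=[
    [1, [0, 0, 0], [0, 0, 0]],
    [1, [0, 0, 0], [0, 0, 0]],
    [1, [0, 0, 0], [0, 0, 0]],
    [1, [0, 0, 0], [0, 0, 0]],
    [1, [-9, 0, 0.7], [0, 0.163, 0]],
    [1, [-9, 0, 0.7], [0, 0.163, 0]],
    [1, [-9, 0, 0.7], [0, 0.163, 0]],
    [1, [-9, 0, 0.7], [0, 0.163, 0]],
    [1, [-9, 0, 0.7], [0, 0.163, 0]],
    [1, [-9, 0, 0.7], [0, 0.163, 0]],
    [1, [-9, 0, 0.7], [0, 0.163, 0]],
    [1, [0, 0, 0], [0, 0, 0]],
  ],
)

```text
clock: 6.92
tool_pos: [0.5738, -0.088, 0.1631]
eef_rot: [[0.936, 0.012, 0.351], [0.01, -1.0, 0.007], [0.351, -0.003, -0.936]]
force: [0.3, 0.8, 0.2]
width: 0.997
```

```bash
python3 - <<'E'
from h import *
to([.590,-.090,.114],Ro.from_euler("y",-20,degrees=True).as_matrix()@down(0.7))
p,d,X=cam("side"); print(p.shape); save("s4.png",np.hstack([p[130:210,280:380]]),4)
E
```

```text
t 6.92 grasp now [591.7 -87.7 115.4] turn [-0.0067 -0.0095 -0.0018] shift mm before turn [-1.6  1.9  0.7] after turn [-1.6  1.9  0.7] F [0.3 0.8 0.2] w 86.8 j [-23.2  34.2 107.   23.2  21.5 -44.2]
(400, 640, 3)
```

View pics/s4.png

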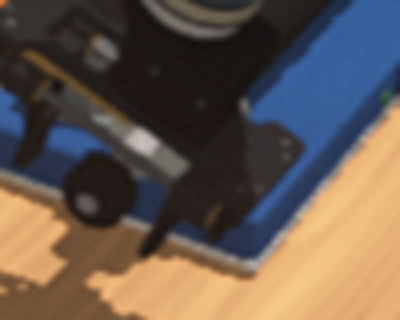

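Emit:
drive_tool(
  deltas=[
    [0, [-1.6, 2, 1], [0, 0, 0]],
    [0, [0, 0, 0], [0, 0, 0]],
    [0, [0, 0, 0], [0, 0, 0]],
    [0, [0, 0, 0], [0, 0, 0]],
    [0, [0, 0, 0], [0, 0, 0]],
    [0, [0, 0, 0], [0, 0, 0]],
    [0, [0, 0, 0], [0, 0, 0]],
    [0, [0, 0, 0], [0, 0, 0]],
  ],
)

```text
clock: 7.98
tool_pos: [0.5724, -0.0908, 0.16]
eef_rot: [[0.94, 0.022, 0.34], [0.02, -1.0, 0.009], [0.34, -0.001, -0.94]]
force: [-1.8, -0.8, 0.4]
width: 0.476
```

```bash
python3 - <<'E'
from h import *
to([.590,-.090,.114],Ro.from_euler("y",-20,degrees=True).as_matrix()@down(0.7))
E
```

```text
t 7.97 grasp now [589.7 -90.4 112.1] turn [-0.0087  0.0019  0.0082] shift mm before turn [ 0.8 -0.8 -1.7] after turn [ 0.8 -0.8 -1.7] F [-1.8 -0.8  0.4] w 41.4 j [-23.5  34.5 106.9  22.5  22.  -44.4]
```

Emit:
drive_tool(
  deltas=[
    [0, [8.2, 0, 0.6], [0, -0.155, 0]],
    [0, [8.2, 0, 0.6], [0, -0.155, 0]],
    [0, [8.2, 0, 0.6], [0, -0.155, 0]],
    [0, [8.2, 0, 0.6], [0, -0.155, 0]],
    [0, [8.2, 0, 0.6], [0, -0.155, 0]],
    [0, [8.2, 0, 0.6], [0, -0.155, 0]],
    [0, [8.2, 0, 0.6], [0, -0.155, 0]],
    [0, [0, 0, 0], [0, 0, 0]],
    [1, [0, 0, 0], [0, 0, 0]],
    [1, [0, 0, 0], [0, 0, 0]],
    [1, [0, 0, 0], [0, 0, 0]],
    [1, [0, 0, 0], [0, 0, 0]],
    [1, [-8, 0, 0.6], [0, 0.155, 0]],
    [1, [-8, 0, 0.6], [0, 0.155, 0]],
    [1, [-8, 0, 0.6], [0, 0.155, 0]],
    [1, [-8, 0, 0.6], [0, 0.155, 0]],
    [1, [-8, 0, 0.6], [0, 0.155, 0]],
    [1, [0, 0, -30], [0, 0, 0]],
    [1, [0, 0, -50], [0, 0, 0]],
    [1, [0, 0, 0], [0, 0, 0]],
  ],
)

```text
clock: 10.48
tool_pos: [0.5872, -0.0885, 0.2448]
eef_rot: [[0.999, 0.012, 0.033], [0.012, -1.0, -0.003], [0.033, 0.003, -0.999]]
force: [0.0, -0.3, 0.4]
width: 0.998
```

Emit:
drive_tool(
  deltas=[
    [1, [0, -50, -20], [0, 0, 0]],
    [1, [0, -60, 0], [0, 0, 0]],
    [1, [0, -60, 0], [0, 0, 0]],
    [1, [0, -60, 0], [0, 0, 0]],
    [1, [0, 0, 0], [0, 0, 0]],
  ],
)

```text
clock: 11.1
tool_pos: [0.5841, 0.1466, 0.2634]
eef_rot: [[0.999, 0.007, 0.034], [0.007, -1.0, -0.003], [0.034, 0.003, -0.999]]
force: [-0.6, -0.5, 0.5]
width: 0.998
```

```bash
cat > shaft.py <<'E'
from h import *
import sys
to([.590,-.090,.114],down(0.7))
p,d,X=cam("top"); q,_,Y=cam("side")
np.savez("/tmp/top3",p=p,X=X)
save(sys.argv[1],np.hstack([cv2.resize(p[160:200,350:400],None,fx=8,fy=8,interpolation=cv2.INTER_CUBIC),cv2.resize(q[150:190,290:340],None,fx=8,fy=8,interpolation=cv2.INTER_CUBIC)]))
print(cv2.cvtColor(p,cv2.COLOR_RGB2GRAY)[172:188,368:384:3])
print((X[172:188,375]*1e3).round(1))
E
python3 shaft.py c5.png
```

```text
t 11.1 grasp now [585.9 146.4 212.5] turn [ 0.0034 -0.0343 -0.0051] shift mm before turn [  0.8 236.3  99.3] after turn [  3.  236.6  98.4] F [-0.6 -0.5  0.5] w 86.9 j [ 3.6 29.8 88.3 -0.3 59.9  3.3]
[[ 74  87  87  87  86  86]
 [ 56  90  89  90  91  86]
 [ 40  87  88  88  88  83]
 [ 30  84  90  89  90  82]
 [ 35 110 110 108 108 104]
 [ 43 133 132 132 131 128]
 [ 47 150 148 149 150 147]
 [ 49 163 162 161 161 157]
 [ 53 180 179 174 177 168]
 [ 61 195 194 190 192 190]
 [ 60 198 197 197 198 198]
 [ 61 199 195 195 195 190]
 [ 67 187 183 184 185 170]
 [ 66 164 161 159 159 134]
 [ 88 159 156 156 157 129]
 [132 159 159 158 158 131]]
[[ 6.335e+02 -1.344e+02  4.300e+00]
 [ 6.315e+02 -1.351e+02 -1.100e+00]
 [ 6.273e+02 -1.344e+02  4.700e+00]
 [ 6.252e+02 -1.351e+02 -5.000e-01]
 [ 5.996e+02 -1.202e+02  1.221e+02]
 [ 5.966e+02 -1.200e+02  1.239e+02]
 [ 5.939e+02 -1.201e+02  1.233e+02]
 [ 5.910e+02 -1.200e+02  1.241e+02]
 [ 5.880e+02 -1.199e+02  1.255e+02]
 [ 5.862e+02 -1.206e+02  1.199e+02]
 [ 5.839e+02 -1.210e+02  1.169e+02]
 [ 5.816e+02 -1.214e+02  1.143e+02]
 [ 5.796e+02 -1.220e+02  1.096e+02]
 [ 5.938e+02 -1.350e+02  3.200e+00]
 [ 5.910e+02 -1.353e+02  1.600e+00]
 [ 5.875e+02 -1.350e+02  4.500e+00]]
```

View pics/c5.png

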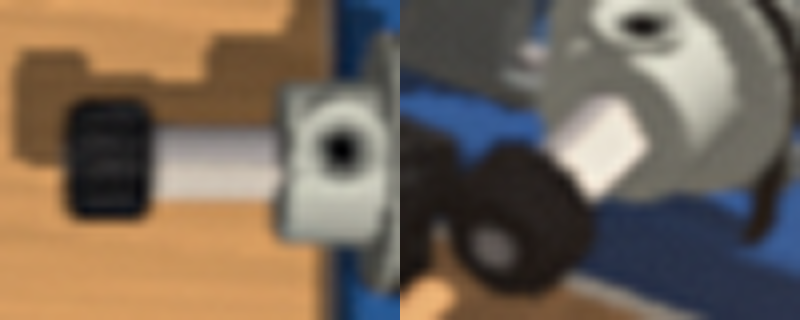

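Emit:
drive_tool(
  deltas=[
    [1, [1, 47, 0], [0, -0.034, 0]],
    [1, [1, 47, 0], [0, 0, 0]],
    [1, [1, 47, 0], [0, 0, 0]],
    [1, [0, 47, 0], [0, 0, 0]],
    [1, [0, 47, 10], [0, 0, 0]],
    [1, [0, 5, 40], [0, 0, 0]],
    [1, [0, 0, 40], [0, 0, 0]],
    [1, [0, 0, 10], [0, 0, 0]],
    [1, [0, 0, 0], [0, 0, 0]],
  ],
)

```text
clock: 12.32
tool_pos: [0.5858, -0.1242, 0.1617]
eef_rot: [[1.0, -0.019, 0.001], [-0.019, -1.0, -0.01], [0.001, 0.01, -1.0]]
force: [0.1, 0.3, 0.7]
width: 0.999
```

```bash
python3 - <<'E'
from h import *
to([.5895,-.090,.112],down(0.7))
E
```

```text
t 12.32 grasp now [ 585.9 -124.7  110.7] turn [ 0.0098 -0.0011 -0.0309] shift mm before turn [  3.  -34.2  -1.6] after turn [  4.1 -34.1  -1.3] F [0.1 0.3 0.7] w 86.9 j [-22.5  38.   92.2  -0.7  49.5 -21. ]
```

Emit:
drive_tool(
  deltas=[
    [1, [2, -17, -1], [0.01, 0, -0.03]],
    [1, [2, -14, 0], [0, 0, 0]],
    [1, [0, 0, 0], [0, 0, 0]],
    [1, [0, 0, 0], [0, 0, 0]],
  ],
)

```text
clock: 12.82
tool_pos: [0.5922, -0.0902, 0.1669]
eef_rot: [[1.0, 0.016, 0.008], [0.016, -1.0, -0.001], [0.008, 0.001, -1.0]]
force: [-0.4, -0.1, 0.4]
width: 1.003
```

```bash
python3 - <<'E'
from h import *
to([.5895,-.090,.112],down(0.7))
E
```

```text
t 12.82 grasp now [592.7 -90.2 115.9] turn [ 0.0015 -0.0082  0.0036] shift mm before turn [-2.8 -0.2  3.9] after turn [-2.7 -0.2  3.9] F [-0.4 -0.1  0.4] w 87.2 j [-19.4  37.5  92.2   0.1  49.9 -20.3]
```

Emit:
drive_tool(
  deltas=[
    [0, [-2.8, 0, 4], [0, -0.008, 0]],
    [0, [0, 0, 0], [0, 0, 0]],
    [0, [0, 0, 0], [0, 0, 0]],
    [0, [0, 0, 0], [0, 0, 0]],
    [0, [0, 0, 0], [0, 0, 0]],
    [0, [0, 0, 0], [0, 0, 0]],
    [0, [0, 0, 0], [0, 0, 0]],
    [0, [0, 0, 0], [0, 0, 0]],
  ],
)

```text
clock: 13.82
tool_pos: [0.5903, -0.0908, 0.1628]
eef_rot: [[1.0, 0.015, 0.002], [0.015, -1.0, -0.002], [0.002, 0.002, -1.0]]
force: [0.2, 0.9, -0.5]
width: 0.474
```

Emit:
drive_tool(
  deltas=[
    [0, [7.7, 0, 0.5], [0, -0.143, 0]],
    [0, [7.7, 0, 0.5], [0, -0.143, 0]],
    [0, [7.7, 0, 0.5], [0, -0.143, 0]],
    [0, [7.7, 0, 0.5], [0, -0.143, 0]],
    [0, [7.7, 0, 0.5], [0, -0.143, 0]],
    [0, [7.7, 0, 0.5], [0, -0.143, 0]],
    [0, [0, 0, 0], [0, 0, 0]],
    [0, [0, 0, 0], [0, 0, 0]],
  ],
)

```text
clock: 14.82
tool_pos: [0.6303, -0.0902, 0.1425]
eef_rot: [[0.63, 0.014, -0.776], [0.007, -1.0, -0.012], [-0.776, 0.002, -0.63]]
force: [2.1, -0.3, 3.2]
width: 0.473
```

```bash
python3 - <<'E'
from h import *
to([.5895,-.090,.112],down(0.7))
E
```

```text
t 14.82 grasp now [590.7 -90.8 110.4] turn [2.80e-03 8.89e-01 8.00e-04] shift mm before turn [-41.6  -0.8  18.8] after turn [-40.8  -0.7 -20.5] F [ 2.1 -0.3  3.2] w 41.2 j [-13.9  60.1  56.2 -12.5 113.2 -14.3]
```

Emit:
drive_tool(
  deltas=[
    [1, [0, 0, 0], [0, 0, 0]],
    [1, [0, 0, 0], [0, 0, 0]],
    [1, [0, 0, 0], [0, 0, 0]],
    [1, [0, 0, 0], [0, 0, 0]],
    [1, [-8, 0, 0.6], [0, 0.148, 0]],
    [1, [-8, 0, 0.6], [0, 0.148, 0]],
    [1, [-8, 0, 0.6], [0, 0.148, 0]],
    [1, [-8, 0, 0.6], [0, 0.148, 0]],
    [1, [-8, 0, 0.6], [0, 0.148, 0]],
    [1, [-8, 0, 0.6], [0, 0.148, 0]],
    [1, [0, 0, -30], [0, 0, 0]],
    [1, [0, 0, -50], [0, 0, 0]],
    [1, [0, -50, -20], [0, 0, 0]],
    [1, [0, -50, 0], [0, 0, 0]],
    [1, [0, -50, 0], [0, 0, 0]],
    [1, [0, -30, 0], [0, 0, 0]],
    [1, [0, -10, 0], [0, 0, 0]],
    [1, [0, 0, 0], [0, 0, 0]],
  ],
)

```text
clock: 17.08
tool_pos: [0.5796, 0.1031, 0.2678]
eef_rot: [[0.999, 0.009, 0.034], [0.009, -1.0, -0.004], [0.034, 0.005, -0.999]]
force: [-0.4, -0.6, 0.4]
width: 0.998
```

```bash
python3 shaft.py c6.png
python3 - <<'E'
from h import *
D=np.load("/tmp/top3.npz");X=D["X"];m=(X[...,1]<-.108)&(X[...,1]>-.135)&(X[...,2]>.1)&(X[...,2]<.14)&(abs(X[...,0]-.59)<.02)
P=X[m]*1e3; b=np.arange(576,604,2)
for lo in b:
    k=(P[:,0]>=lo)&(P[:,0]<lo+2); print(lo+1,k.sum(),P[k,2].mean().round(2) if k.any() else "")
k=abs(P[:,0]-589.5)<6; print(np.polyfit(P[k,0],P[k,2],1))
E
```

```text
t 17.07 grasp now [581.4 102.9 216.9] turn [ 0.0047 -0.0344 -0.0033] shift mm before turn [  5.1 192.7 104. ] after turn [  8.  193.2 102.8] F [-0.4 -0.6  0.4] w 86.8 j [-0.7 28.5 90.  -0.3 59.5 -1.1]
[[ 76  87  86  87  89  86]
 [ 55  90  89  90  90  88]
 [ 39  85  87  88  88  83]
 [ 30  85  91  86  86  79]
 [ 44 151 155 146 141 136]
 [ 59 231 229 226 228 222]
 [ 55 239 235 235 236 235]
 [ 54 237 234 234 233 233]
 [ 62 237 234 233 233 235]
 [ 66 238 236 235 235 236]
 [ 60 237 232 234 234 236]
 [ 55 197 182 191 200 203]
 [ 46 136 128 134 140 135]
 [ 60 145 143 142 142 118]
 [ 91 161 158 157 158 128]
 [133 161 160 159 158 132]]
[[ 634.1 -134.8    1. ]
 [ 630.8 -134.6    2.4]
 [ 627.1 -134.3    5.4]
 [ 624.7 -134.8    2.2]
 [ 599.8 -120.2  121.4]
 [ 596.5 -119.9  124.4]
 [ 594.7 -120.7  118.6]
 [ 591.1 -120.1  123.5]
 [ 588.6 -120.3  121.8]
 [ 586.4 -120.8  118.5]
 [ 583.  -120.3  122.5]
 [ 580.9 -120.9  118.5]
 [ 579.4 -121.9  110.4]
 [ 593.7 -135.     3.8]
 [ 590.4 -134.8    5.7]
 [ 587.9 -135.3    1.8]]
577 1 117.99
579 9 111.84
581 10 118.4
583 10 120.03
585 2 121.61
587 8 118.38
589 10 119.79
591 9 121.52
593 3 122.86
595 8 120.2
597 10 121.86
599 8 122.0
601 2 119.63
603 0 
[0.19493688 5.28183618]
```

View pics/c6.png

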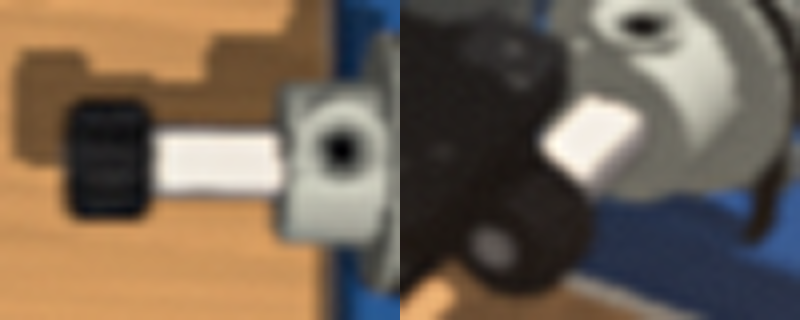

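```bash
cat > flat.py <<'E'
from h import *
from scipy.optimize import minimize_scalar
for n,N in(("top",12),("side",12)):
    fr=[cam(n) for _ in range(N)]
    X=np.mean([f[2] for f in fr],0);G=np.mean([cv2.cvtColor(f[0],cv2.COLOR_RGB2GRAY) for f in fr],0)
    print(n,"depth std/frame",np.std([f[1][179,375] for f in fr]))
    m=(X[...,1]<-.105)&(X[...,1]>-.138)&(X[...,2]>.1)&(X[...,2]<.14)&(abs(X[...,0]-.59)<.0065)&(G>215)
    P=X[m]*1e3; c=P.mean(0); A=np.c_[P[:,:2]-c[:2],np.ones(len(P))]
    s=np.linalg.lstsq(A,P[:,2]-c[2],rcond=None)[0]; nn=np.linalg.svd(P-c)[2][2]; print(" pts",len(P),c.round(1),"slope->q",-np.degrees(np.arctan(s[0])),"tls",np.degrees(np.arctan2(nn[0],nn[2])))
    # edges across sections: intensity sampled along world-x lines at axis height plane through pixel image
    old=cv2.cvtColor(np.load(f"/tmp/{n}.npz")["p"],cv2.COLOR_RGB2GRAY).astype(float)
    xs=np.arange(570,612,1.0)/1e3
    def prof(img):
        r=0
        for y in np.linspace(-.112,-.128,9):
            u,v=proj(n,np.stack([xs,np.full_like(xs,y),np.full_like(xs,.1188)],-1))
            r=r+cv2.remap(img.astype(np.float32),u.astype(np.float32)[None],v.astype(np.float32)[None],1)[0]
        return r/9
    print(" x   ",(xs*1e3).astype(int).tolist());print(" new ",prof(G).round().astype(int).tolist());print(" old ",prof(old).round().astype(int).tolist())
E
python3 flat.py
```

```text
top depth std/frame 0.30445036
 pts 47 [ 589.4 -122.7  120.7] slope->q -9.015704968288638 tls 170.75340091371308
 x    [570, 571, 572, 573, 574, 575, 576, 577, 578, 579, 580, 581, 582, 583, 584, 585, 586, 587, 588, 589, 590, 591, 592, 593, 594, 595, 596, 597, 598, 599, 600, 601, 602, 603, 604, 605, 606, 607, 608, 609, 610, 611]
 new  [159, 159, 158, 155, 149, 144, 139, 135, 133, 151, 172, 192, 208, 224, 234, 235, 236, 235, 235, 234, 234, 234, 234, 235, 235, 235, 233, 230, 214, 186, 158, 134, 111, 90, 87, 87, 86, 88, 89, 89, 88, 87]
 old  [149, 148, 148, 146, 142, 138, 132, 125, 119, 121, 125, 129, 135, 141, 146, 151, 156, 160, 163, 165, 162, 158, 155, 150, 144, 139, 132, 126, 118, 111, 103, 96, 89, 83, 82, 82, 82, 83, 84, 84, 82, 81]
side depth std/frame 0.002609425
 pts 31 [ 590.4 -126.2  118.8] slope->q -8.125777958271387 tls 171.7467838399523
 x    [570, 571, 572, 573, 574, 575, 576, 577, 578, 579, 580, 581, 582, 583, 584, 585, 586, 587, 588, 589, 590, 591, 592, 593, 594, 595, 596, 597, 598, 599, 600, 601, 602, 603, 604, 605, 606, 607, 608, 609, 610, 611]
 new  [99, 102, 106, 113, 121, 130, 141, 153, 169, 186, 203, 218, 228, 235, 238, 239, 239, 238, 236, 236, 235, 233, 232, 230, 227, 222, 215, 203, 187, 165, 138, 112, 87, 66, 50, 39, 32, 28, 27, 27, 27, 28]
 old  [89, 91, 95, 102, 109, 116, 124, 131, 137, 142, 146, 149, 152, 155, 157, 158, 160, 159, 158, 156, 154, 151, 148, 144, 140, 134, 126, 117, 107, 97, 88, 81, 75, 72, 70, 69, 68, 68, 69, 69, 70, 70]
```

```bash
cat > flat2.py <<'E'
from h import *
from scipy.optimize import least_squares
for n in("top","side"):
    fr=[env.read_camera(n)[1] for _ in range(20)]
    d=np.nanmedian(np.where(np.array(fr)>0,fr,np.nan),0)
    i=env.camera_info(n);K,R,t=np.array(i["K"]),np.array(i["rotation"]),np.array(i["xyz"])
    v,u=np.mgrid[:400,:640]; X=(np.stack([(u-K[0,2])/K[0,0]*d,-(v-K[1,2])/K[1,1]*d,-d],-1)@R.T+t)*1e3
    for lim in(5.5,7.5,9.):
        ax=590
        m=(X[...,1]<-108)&(X[...,1]>-136)&(X[...,2]>112)&(X[...,2]<130)&(abs(X[...,0]-ax)<lim)
        P=X[m]; k=np.polyfit(P[:,0],P[:,2],1); r=P[:,2]-np.polyval(k,P[:,0]); print(n,lim,len(P),"q",-np.degrees(np.arctan(k[0])).round(1),"rms",r.std().round(2),"z",P[:,2].mean().round(1))
    m=(X[...,1]<-106)&(X[...,1]>-138)&(X[...,2]>103)&(X[...,2]<130)&(abs(X[...,0]-590)<14)
    P=X[m]
    def f(s):
        x,z=P[:,0]-s[0],P[:,2]-s[1]; return np.maximum(np.hypot(x,z)-12.5,x*np.sin(s[2])+z*np.cos(s[2])-8.8)
    for q0 in(-.3,0,.3):
        s=least_squares(f,[590,110,q0],loss="soft_l1"); print("  D fit",s.x[:2].round(1),np.degrees(s.x[2]).round(1),s.cost.round(1),len(P))
E
python3 flat2.py
```

```text
top 5.5 40 q -5.0 rms 0.65 z 120.7
top 7.5 60 q -6.7 rms 0.67 z 120.8
top 9.0 64 q -8.0 rms 0.69 z 120.6
  D fit [591.2 112. ] -7.6 14.4 108
  D fit [591.2 112. ] -7.6 14.4 108
  D fit [591.2 112. ] -7.6 14.4 108
side 5.5 26 q -9.6 rms 0.37 z 118.6
side 7.5 33 q -8.3 rms 0.37 z 118.7
side 9.0 37 q -6.5 rms 0.42 z 118.7
  D fit [590.2 109.9] -6.8 4.9 74
  D fit [590.2 109.9] -6.8 4.9 74
  D fit [590.2 109.9] -6.8 4.9 74
```

Emit:
drive_tool(
  deltas=[
    [1, [2, 45, 0], [0, -0.034, 0]],
    [1, [2, 45, 0], [0, 0, 0]],
    [1, [2, 45, 0], [0, 0, 0]],
    [1, [2, 25, 0], [0, 0, 0]],
    [1, [0, 10, 0], [0, 0, 0]],
    [1, [0, 0, 0], [0, 0, 0]],
  ],
)

```text
clock: 21.12
tool_pos: [0.59, -0.0706, 0.2686]
eef_rot: [[1.0, 0.01, 0.001], [0.01, -1.0, -0.004], [0.001, 0.004, -1.0]]
force: [-0.0, -0.8, 0.3]
width: 1.002
```

```bash
python3 - <<'E'
from h import *
to([.590,-.090,.112],down(0.7))
E
```

```text
t 21.12 grasp now [590.  -70.8 217.6] turn [ 0.0035 -0.0009 -0.0022] shift mm before turn [ -0.3  19.  105.6] after turn [ -0.2  19.4 105.6] F [-0.  -0.8  0.3] w 87.2 j [-17.5  29.4  88.1  -0.2  62.4 -18. ]
```

Emit:
drive_tool(
  deltas=[
    [1, [0, 19, 30], [0.003, 0, 0]],
    [1, [0, 0, 35], [0, 0, 0]],
    [1, [0, 0, 22], [0, 0, 0]],
    [1, [0, 0, 8], [0, 0, 0]],
    [1, [0, 0, 0], [0, 0, 0]],
    [0, [0, 0, 2], [0, 0, 0]],
    [0, [0, 0, 0], [0, 0, 0]],
    [0, [0, 0, 0], [0, 0, 0]],
    [0, [0, 0, 0], [0, 0, 0]],
    [0, [0, 0, 0], [0, 0, 0]],
    [0, [0, 0, 0], [0, 0, 0]],
    [0, [0, 0, 0], [0, 0, 0]],
    [0, [0, 0, 0], [0, 0, 0]],
  ],
)

```text
clock: 22.75
tool_pos: [0.5902, -0.0838, 0.1735]
eef_rot: [[1.0, 0.018, 0.002], [0.018, -1.0, -0.0], [0.002, 0.0, -1.0]]
force: [-0.3, -0.7, 0.6]
width: 0.473
```

```bash
python3 - <<'E'
from h import *
to([.590,-.090,.112],down(0.7))
E
```

```text
t 22.75 grasp now [590.3 -83.8 122.5] turn [ 0.0003 -0.0023  0.006 ] shift mm before turn [-0.3  6.2 10.5] after turn [-0.3  6.2 10.5] F [-0.3 -0.7  0.6] w 41.2 j [-18.8  36.9  92.2   0.   50.8 -19.9]
```

Emit:
drive_tool(
  deltas=[
    [0, [4.2, 0, 0.1], [0, -0.066, 0]],
    [0, [4.2, 0, 0.2], [0, -0.066, 0]],
    [0, [0, 0, 0], [0, 0, 0]],
    [0, [0, 0, 0], [0, 0, 0]],
  ],
)

```text
clock: 23.25
tool_pos: [0.5987, -0.0837, 0.173]
eef_rot: [[0.991, 0.018, -0.132], [0.018, -1.0, -0.003], [-0.132, 0.001, -0.991]]
force: [-2.1, -1.2, 2.9]
width: 0.476
```

Emit:
drive_tool(
  deltas=[
    [1, [0, 0, 0], [0, 0, 0]],
    [1, [0, 0, 0], [0, 0, 0]],
    [1, [0, 0, 0], [0, 0, 0]],
    [1, [0, 0, 0], [0, 0, 0]],
    [1, [0, 0, -30], [0, 0.13, 0]],
    [1, [0, 0, -50], [0, 0, 0]],
    [1, [5, -45, -10], [0, 0, 0]],
    [1, [5, -50, 0], [0, 0, 0]],
    [1, [5, -45, 0], [0, 0, 0]],
    [1, [5, -20, 0], [0, 0, -0.15]],
    [1, [0, 0, 0], [0, 0, -0.15]],
    [1, [0, 0, 0], [0, 0, -0.15]],
    [1, [0, 0, 0], [0, 0, -0.13]],
    [1, [0, 0, 0], [0, 0, 0]],
  ],
)

```text
clock: 25.0
tool_pos: [0.6231, 0.0822, 0.266]
eef_rot: [[0.818, 0.575, 0.015], [0.575, -0.818, 0.001], [0.013, 0.008, -1.0]]
force: [0.1, 0.9, -0.3]
width: 1.003
```

```bash
python3 flat2.py; python3 - <<'E'
from h import *
to([.624,.080,.120],down(35))
E
```

```text
top 5.5 40 q -1.2 rms 0.45 z 120.8
top 7.5 59 q -0.4 rms 0.46 z 120.8
top 9.0 64 q -2.7 rms 0.67 z 120.6
  D fit [591.3 112. ] -0.3 9.8 108
  D fit [591.3 112. ] -0.4 9.8 108
  D fit [591.3 112. ] -0.3 9.8 108
side 5.5 24 q -1.6 rms 0.53 z 118.8
side 7.5 34 q -1.3 rms 0.53 z 118.8
side 9.0 40 q -2.0 rms 0.55 z 118.7
  D fit [590.3 110. ] -1.4 7.7 74
  D fit [590.3 110. ] -1.4 7.7 74
  D fit [590.3 110. ] -1.4 7.7 74
t 27.0 grasp now [623.9  82.1 215.1] turn [ 0.0076 -0.0129  0.0035] shift mm before turn [-1.7  1.5 95.1] after turn [-0.4  2.2 95.1] F [ 0.  -0.5 -0.5] w 87.0 j [ -2.7  31.9  83.6   0.1  63.6 -38. ]
```

Emit:
drive_tool(
  deltas=[
    [1, [0, 1.5, 30], [0.008, -0.013, 0.003]],
    [1, [0, 0, 30], [0, 0, 0]],
    [1, [0, 0, 20], [0, 0, 0]],
    [1, [0, 0, 8], [0, 0, 0]],
    [1, [0, 0, 0], [0, 0, 0]],
    [1, [0, 0, 0], [0, 0, 0]],
  ],
)

```text
clock: 27.75
tool_pos: [0.6265, 0.0808, 0.178]
eef_rot: [[0.819, 0.574, 0.005], [0.574, -0.819, 0.0], [0.004, 0.003, -1.0]]
force: [0.4, 0.5, 1.0]
width: 0.997
```

```bash
python3 - <<'E'
from h import *
to([.624,.080,.120],down(35))
p,d,X=cam("side"); save("k1.png",p[160:260,200:320],5)
E
```

```text
t 27.75 grasp now [626.7  80.8 127. ] turn [ 0.0027 -0.0039  0.0005] shift mm before turn [-2.5 -0.8  7. ] after turn [-2.5 -0.7  7. ] F [0.4 0.5 1. ] w 86.8 j [ -2.8  38.6  86.7   0.   54.4 -37.8]
```

View pics/k1.png

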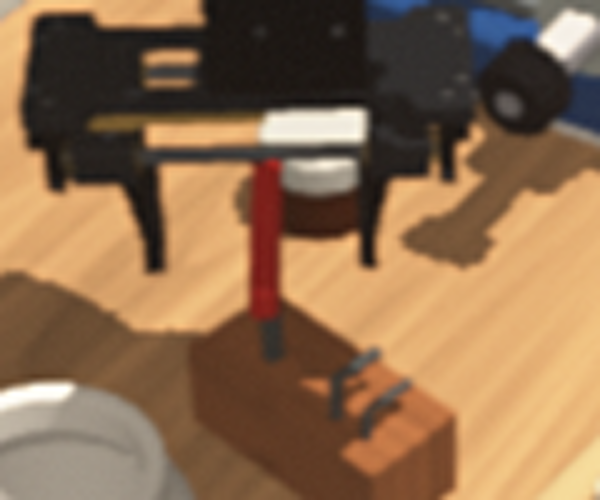

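Emit:
drive_tool(
  deltas=[
    [1, [-2, -0.8, 7], [0.003, -0.004, 0]],
    [0, [0, 0, 0], [0, 0, 0]],
    [0, [0, 0, 0], [0, 0, 0]],
    [0, [0, 0, 0], [0, 0, 0]],
    [0, [0, 0, 0], [0, 0, 0]],
    [0, [0, 0, 0], [0, 0, 0]],
    [0, [0, 0, 0], [0, 0, 0]],
    [0, [0, 0, 0], [0, 0, 0]],
    [0, [0, 0, 0], [0, 0, 0]],
    [0, [0, 0, 0], [0, 0, 0]],
    [0, [0, 0, 0], [0, 0, 0]],
    [0, [0, 0, 0], [0, 0, 0]],
    [0, [0, 0, 0], [0, 0, 0]],
  ],
)

```text
clock: 29.42
tool_pos: [0.625, 0.0802, 0.1724]
eef_rot: [[0.819, 0.574, 0.003], [0.574, -0.819, -0.0], [0.002, 0.002, -1.0]]
force: [-0.2, -0.2, 0.4]
width: 0.155
```

```bash
python3 - <<'E'
from h import *
to([.624,.080,.120],down(35))
E
```

```text
t 29.43 grasp now [625.2  80.2 121.4] turn [ 0.0016 -0.0022  0.0006] shift mm before turn [-1.  -0.4  1.4] after turn [-1.  -0.4  1.4] F [-0.2 -0.2  0.4] w 13.5 j [ -2.8  39.   87.    0.   53.8 -37.9]
```

Emit:
drive_tool(
  deltas=[
    [0, [0, 0, -20], [0, 0, 0]],
    [0, [0, 0, -30], [0, 0, 0]],
    [0, [0, 0, -35], [0, 0, 0]],
    [0, [0, 0, -35], [0, 0, 0]],
    [0, [0, 0, -35], [0, 0, 0]],
    [0, [0, 0, -15], [0, 0, 0]],
    [0, [0, 0, 0], [0, 0, 0]],
  ],
)

```text
clock: 30.3
tool_pos: [0.623, 0.0803, 0.3425]
eef_rot: [[0.819, 0.574, -0.006], [0.574, -0.819, 0.001], [-0.004, -0.004, -1.0]]
force: [-0.1, 0.7, -2.1]
width: 0.163
```

```bash
python3 - <<'E'
from h import *
to([.590,-.1635,.285],down(30.7))
p,d,X=cam("side"); save("k2.png",p[100:260,180:340],4)
E
```

```text
t 30.3 grasp now [622.7  80.4 291.5] turn [-0.0038  0.0045  0.0754] shift mm before turn [-166.9  180.8    6.5] after turn [-152.8  192.8    6.5] F [-0.1  0.7 -2.1] w 14.2 j [ -2.8  27.7  78.    0.   74.6 -37.9]
```

View pics/k2.png

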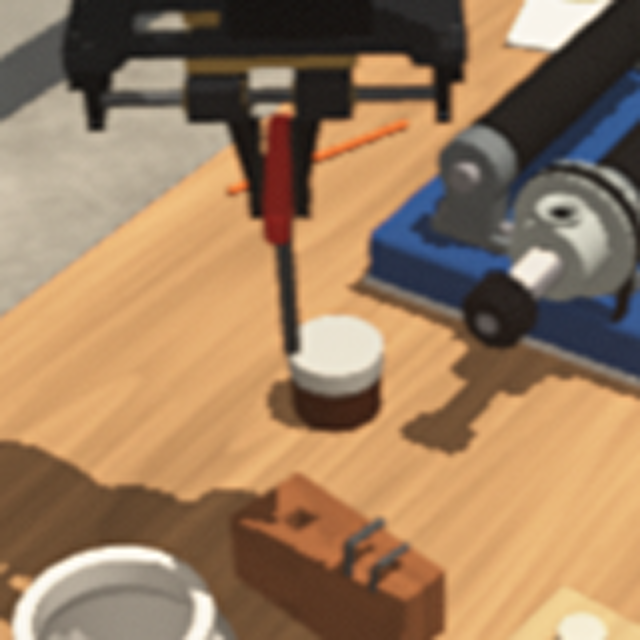

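```bash
cat > tip.py <<'E'
from h import *
s=env.read_state();R=s["eef_rot"];g=s["tool_pos"]+.051*R[:,2]
for n in("side","top"):
    fr=[cam(n) for _ in range(6)]; d=np.array([f[1] for f in fr]); X=np.nanmedian(np.where((d>0)[...,None],[f[2] for f in fr],np.nan),0)
    L=(X-g)@R*1e3   # tool-frame coords relative to grasp, z along fingers
    m=(np.hypot(L[...,0],L[...,1])<25)&(L[...,2]>24)&(L[...,2]<125)
    P=L[m]
    if len(P)>10:
        print(n,len(P),"zmax",P[:,2].max().round(1),"fit x,y at z=115, slope:",[(np.polyval(k,115).round(1),k[0].round(4)) for k in(np.polyfit(P[:,2],P[:,i],1) for i in(0,1))])
    print("expected tip px",np.round(proj(n,g+R[:,2]*.1154),1))
E
python3 tip.py
```

```text
side 131 zmax 115.2 fit x,y at z=115, slope: [(np.float64(-2.2), np.float64(0.0011)), (np.float64(-2.2), np.float64(-0.0045))]
expected tip px [252.6 188.4]
expected tip px [300.7 162. ]
```

Emit:
drive_tool(
  deltas=[
    [0, [-20, 22, 1], [-0.004, 0.004, 0]],
    [0, [-32, 34, 1], [0, 0, 0]],
    [0, [-32, 34, 1], [0, 0, 0]],
    [0, [-32, 34, 1], [0, 0, 0]],
    [0, [-30, 32, 1], [0, 0, 0]],
    [0, [-12, 14, 0], [0, 0, 0]],
    [0, [0, 0, 0], [0, 0, 0.037]],
    [0, [0, 0, 0], [0, 0, 0.037]],
    [0, [0, 0, 0], [0, 0, 0]],
  ],
)

```text
clock: 32.08
tool_pos: [0.5919, -0.1521, 0.3378]
eef_rot: [[0.859, 0.511, 0.003], [0.511, -0.859, 0.002], [0.003, -0.001, -1.0]]
force: [-0.2, 0.0, -1.9]
width: 0.159
```

```bash
python3 - <<'E'
from h import *
to([.590,-.1635,.285],down(30.7))
E
```

```text
t 32.08 grasp now [ 592.  -152.   286.8] turn [-0.0008 -0.0034  0.0008] shift mm before turn [-7.4  8.8  1.7] after turn [-7.4  8.8  1.8] F [-0.2  0.  -1.9] w 13.8 j [-25.   26.4  81.2   0.2  72.3 -55.8]
```

Emit:
drive_tool(
  deltas=[
    [0, [-7.4, 8.8, 2], [0, -0.003, 0]],
    [0, [0, 0, 0], [0, 0, 0]],
    [0, [0, 0, 0], [0, 0, 0]],
  ],
)

```text
clock: 32.45
tool_pos: [0.5903, -0.1619, 0.3356]
eef_rot: [[0.858, 0.514, -0.0], [0.514, -0.858, 0.002], [0.001, -0.001, -1.0]]
force: [0.6, -0.2, -1.5]
width: 0.157
```

```bash
python3 - <<'E'
from h import *
to([.590,-.1635,.285],down(30.7))
p,d,X=cam("side");q,_,_=cam("top"); save("k3.png",np.hstack([cv2.resize(p[110:190,270:350],None,fx=5,fy=5,interpolation=cv2.INTER_CUBIC),cv2.resize(q[140:220,340:420],None,fx=5,fy=5,interpolation=cv2.INTER_CUBIC)]))
E
```

```text
t 32.45 grasp now [ 590.3 -161.8  284.6] turn [-0.0014 -0.0005  0.0038] shift mm before turn [-1.1  1.3 -0.4] after turn [-1.1  1.3 -0.4] F [ 0.6 -0.2 -1.5] w 13.6 j [-25.8  26.7  81.1   0.1  72.3 -56.8]
```

View pics/k3.png

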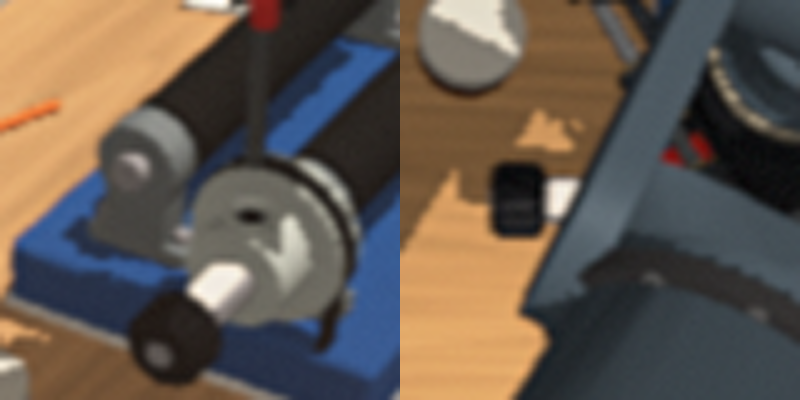

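```bash
python3 - <<'E'
from h import *
for z in(.1692,.1385):
  for dx,dy in((0,0),(.005,0),(0,-.005)):
    print(z,dx,dy,np.round(proj("side",[.5903+dx,-.1618+dy,z]),2))
E
```

```text
0.1692 0 0 [320.33 143.11]
0.1692 0.005 0 [318.6 142.5]
0.1692 0 -0.005 [321.34 142.17]
0.1385 0 0 [319.89 153.31]
0.1385 0.005 0 [318.18 152.7 ]
0.1385 0 -0.005 [320.88 152.36]
```

Emit:
drive_tool(
  deltas=[
    [0, [0.6, 0.9, 8], [-0.001, 0, 0.004]],
    [0, [0, 0, 8], [0, 0, 0]],
    [0, [0, 0, 6], [0, 0, 0]],
    [0, [0, 0, 4], [0, 0, 0]],
    [0, [0, 0, 4], [0, 0, 0]],
    [0, [0, 0, 4], [0, 0, 0]],
  ],
)

```text
clock: 33.3
tool_pos: [0.5914, -0.1624, 0.2998]
eef_rot: [[0.86, 0.51, 0.001], [0.51, -0.86, 0.0], [0.001, -0.0, -1.0]]
force: [-0.4, 1.3, 0.2]
width: 0.155
```

```bash
python3 - <<'E'
from h import *
to([.5912,-.1623,.239],down(30.7))
E
```

```text
t 33.3 grasp now [ 591.5 -162.3  248.8] turn [-0.0001 -0.0007 -0.0005] shift mm before turn [-0.2 -0.2  9.8] after turn [-0.2 -0.2  9.8] F [-0.4  1.3  0.2] w 13.5 j [-25.8  28.8  83.4   0.   67.8 -56.5]
```

Emit:
drive_tool(
  deltas=[
    [0, [0, 0, 4], [0, 0, 0]],
    [0, [0, 0, 3], [0, 0, 0]],
    [0, [0, 0, 2], [0, 0, 0]],
    [0, [0, 0, 0], [0, 0, 0]],
  ],
)

```text
clock: 33.8
tool_pos: [0.5912, -0.1619, 0.292]
eef_rot: [[0.86, 0.51, 0.001], [0.51, -0.86, 0.001], [0.001, -0.0, -1.0]]
force: [-1.5, 1.1, 2.5]
width: 0.159
```

Emit:
drive_tool(
  deltas=[
    [0, [0, 0, 0], [0, 0, 0.14]],
    [0, [0, 0, 0], [0, 0, 0.14]],
    [0, [0, 0, 0], [0, 0, 0.14]],
    [0, [0, 0, 0], [0, 0, 0.14]],
    [0, [0, 0, 0], [0, 0, 0.14]],
    [0, [0, 0, 0], [0, 0, 0.14]],
    [0, [0, 0, 0], [0, 0, 0.14]],
    [0, [0, 0, 0], [0, 0, 0.14]],
    [0, [0, 0, 0], [0, 0, 0]],
  ],
)

```text
clock: 34.92
tool_pos: [0.5928, -0.1622, 0.29]
eef_rot: [[0.815, -0.579, 0.005], [-0.579, -0.815, -0.0], [0.004, -0.003, -1.0]]
force: [0.2, 1.0, 2.8]
width: 0.157
```

```bash
cat > st.py <<'E'
from h import *
s=env.read_state(); R=s["eef_rot"]; print("yaw",np.degrees(np.arctan2(R[1,0],R[0,0])).round(2),"wt",np.round(s["wrist_torque"],3))
to([.5912,-.1623,.239],down(30.7))
E
python3 st.py
```

```text
yaw -35.4 wt [ 0.21   0.27  -0.022]
t 34.92 grasp now [ 593.1 -162.3  239. ] turn [ 1.0000e-04 -5.0000e-03 -1.1537e+00] shift mm before turn [-1.3  1.  -0. ] after turn [-1.4 -0.8 -0. ] F [0.2 1.  2.8] w 13.6 j [-25.8  29.5  83.9   0.1  66.3   9.6]
```

Emit:
drive_tool(
  deltas=[
    [0, [0, 0, 0], [0, 0, 0.08]],
    [0, [0, 0, 0], [0, 0, 0.08]],
    [0, [0, 0, 0], [0, 0, 0.06]],
    [0, [0, 0, 0], [0, 0, 0]],
  ],
)

```text
clock: 35.42
tool_pos: [0.5931, -0.1625, 0.29]
eef_rot: [[0.672, -0.74, 0.005], [-0.74, -0.672, -0.001], [0.004, -0.003, -1.0]]
force: [-0.4, 1.4, 2.8]
width: 0.156
```

```bash
python3 st.py
```

```text
yaw -47.74 wt [0.142 0.291 0.038]
t 35.42 grasp now [ 593.3 -162.5  239. ] turn [ 3.0000e-04 -5.9000e-03 -1.3691e+00] shift mm before turn [-1.4  1.3 -0. ] after turn [-1.5 -1.1 -0. ] F [-0.4  1.4  2.8] w 13.6 j [-25.7  29.5  83.9   0.1  66.3  22. ]
```

Emit:
drive_tool(
  deltas=[
    [0, [0, 0, 0], [0, 0, 0.06]],
    [0, [0, 0, 0], [0, 0, 0.06]],
    [0, [0, 0, 0], [0, 0, 0.06]],
  ],
)

```text
clock: 35.8
tool_pos: [0.5932, -0.1626, 0.29]
eef_rot: [[0.532, -0.847, 0.006], [-0.847, -0.532, -0.002], [0.005, -0.004, -1.0]]
force: [-1.1, 0.7, 3.2]
width: 0.164
```

```bash
python3 st.py
```

```text
yaw -57.85 wt [0.131 0.284 0.177]
t 35.8 grasp now [ 593.5 -162.7  239. ] turn [ 5.0000e-04 -6.5000e-03 -1.5455e+00] shift mm before turn [-1.3  1.5 -0. ] after turn [-1.5 -1.3 -0. ] F [-1.1  0.7  3.2] w 14.2 j [-25.7  29.5  83.9   0.   66.3  32.1]
```

Emit:
drive_tool(
  deltas=[
    [0, [0, 0, 0], [0, 0, 0.06]],
    [0, [0, 0, 0], [0, 0, 0.05]],
  ],
)

```text
clock: 36.05
tool_pos: [0.5933, -0.1628, 0.29]
eef_rot: [[0.441, -0.898, 0.006], [-0.898, -0.441, -0.003], [0.005, -0.004, -1.0]]
force: [-1.1, 0.5, 2.9]
width: 0.158
```

```bash
python3 st.py
```

```text
yaw -63.84 wt [0.167 0.194 0.56 ]
t 36.05 grasp now [ 593.6 -162.9  239. ] turn [ 1.50e-03 -7.20e-03 -1.65e+00] shift mm before turn [-1.4  1.7 -0. ] after turn [-1.6 -1.5  0. ] F [-1.1  0.5  2.9] w 13.8 j [-25.7  29.5  83.9  -0.   66.2  38.1]
```

Emit:
drive_tool(
  deltas=[
    [0, [0, 0, 0], [0, 0, -0.06]],
    [0, [0, 0, 0], [0, 0, -0.05]],
    [0, [0, 0, -10], [0, 0, 0]],
    [0, [0, 0, -15], [0, 0, 0]],
    [0, [0, 0, -20], [0, 0, 0]],
    [0, [0, 0, -10], [0, 0, 0]],
    [0, [0, 0, 0], [0, 0, 0]],
  ],
)

```text
clock: 36.92
tool_pos: [0.5935, -0.1631, 0.3469]
eef_rot: [[0.547, -0.837, 0.006], [-0.837, -0.547, -0.004], [0.006, -0.003, -1.0]]
force: [-0.3, -0.3, -1.6]
width: 0.157
```

```bash
python3 st.py; python3 tip.py; python3 - <<'E'
from h import *
to([.624,.080,.24],down(35))
to([.624,.080,.24],down(-55))
E
```

```text
yaw -56.84 wt [ 0.028 -0.048  0.004]
t 36.92 grasp now [ 593.8 -163.3  295.9] turn [ 0.0027 -0.0072 -1.5279] shift mm before turn [-2.3  1.6 56.9] after turn [-1.6 -1.8 56.9] F [-0.3 -0.3 -1.6] w 13.7 j [-25.7  26.2  80.   -0.1  73.4  31.1]
side 150 zmax 114.5 fit x,y at z=115, slope: [(np.float64(-3.5), np.float64(0.0066)), (np.float64(3.4), np.float64(0.0022))]
expected tip px [319.4 138.4]
expected tip px [394.6 174.5]
t 37.52 grasp now [ 593.  -162.8  293.8] turn [ 0.0018 -0.0028 -1.6029] shift mm before turn [-186.3 -158.8   53.4] after turn [ 164.7 -181.    53.8] F [ 0.3  0.3 -1.8] w 14.0 j [-25.7  26.3  80.2  -0.1  73.3  31.1]
t 37.52 grasp now [ 593.  -162.8  293.8] turn [-0.0007 -0.0029 -0.0321] shift mm before turn [-186.3 -158.8   53.4] after turn [-181.  -164.7   53.8] F [ 0.3  0.3 -1.8] w 14.0 j [-25.7  26.3  80.2  -0.1  73.3  31.1]
```

Emit:
drive_tool(
  deltas=[
    [0, [-22, -18, 0], [0, -0.003, 0]],
    [0, [-35, -30, 0], [0, 0, 0]],
    [0, [-35, -30, 0], [0, 0, 0]],
    [0, [-35, -30, 0], [0, 0, 0]],
    [0, [-32, -27, 0], [0, 0, 0]],
    [0, [-16, -14, 0], [0, 0, 0]],
    [0, [-5, -4, 0], [0, 0, 0]],
    [0, [0, 0, 10], [0, 0, 0]],
    [0, [0, 0, 30], [0, 0, 0]],
    [0, [0, 0, 30], [0, 0, 0]],
    [0, [0, 0, 0], [0, 0, 0]],
  ],
)

```text
clock: 38.9
tool_pos: [0.6248, 0.07, 0.2712]
eef_rot: [[0.54, -0.842, 0.001], [-0.842, -0.54, -0.005], [0.004, 0.002, -1.0]]
force: [-0.6, -0.0, -1.5]
width: 0.16
```

```bash
python3 - <<'E'
from h import *
to([.6246,.080,.20],down(-56))
E
```

```text
t 38.9 grasp now [624.8  69.8 220.2] turn [ 0.0018 -0.0043 -0.0235] shift mm before turn [-8.6 -5.3 20.1] after turn [-8.4 -5.4 20.2] F [-0.6 -0.  -1.5] w 13.9 j [-3.7 31.8 82.8 -0.3 65.3 53.8]
```

Emit:
drive_tool(
  deltas=[
    [0, [-8.5, -5.3, 20], [0.002, -0.004, 0]],
    [0, [0, 0, 0], [0, 0, 0]],
    [0, [0, 0, 0], [0, 0, 0]],
  ],
)

```text
clock: 39.28
tool_pos: [0.627, 0.0764, 0.2539]
eef_rot: [[0.536, -0.844, 0.006], [-0.844, -0.536, -0.002], [0.005, -0.004, -1.0]]
force: [-0.5, -0.3, -1.3]
width: 0.157
```

```bash
python3 - <<'E'
from h import *
to([.6246,.080,.20],down(-56))
s=env.read_state();R=s["eef_rot"];g=s["tool_pos"]+.051*R[:,2]
for n in("side","top"): print(n,"exp tip",np.round(proj(n,g+R[:,2]*.1154),1),"hole px exp",np.round(proj(n,[.6246,.08,.05]),1))
ps=np.mean([cam("side")[0].astype(float) for _ in range(4)],0).astype(np.uint8)
save("k4.png",ps[195:255,225:305],10)
E
```

```text
t 39.27 grasp now [627.3  76.3 202.9] turn [-0.0039 -0.0047 -0.0272] shift mm before turn [-4.3  0.1  2.9] after turn [-4.3 -0.   2.9] F [-0.5 -0.3 -1.3] w 13.7 j [-3.1 33.1 83.5 -0.1 63.1 54.5]
side exp tip [253.3 216.1] hole px exp [254.2 229.4]
top exp tip [304.2 166.3] hole px exp [303.4 170. ]
```

View pics/k4.png

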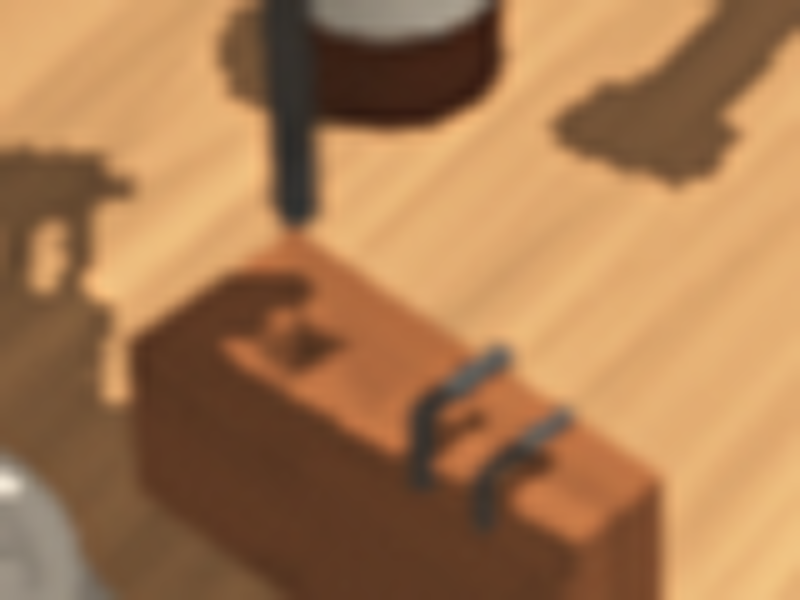

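Emit:
drive_tool(
  deltas=[
    [0, [-3.3, 0, 2], [-0.004, -0.005, 0]],
    [0, [0, 0, 0], [0, 0, 0]],
    [0, [0, 0, 0], [0, 0, 0]],
  ],
)

```text
clock: 39.85
tool_pos: [0.6246, 0.0801, 0.2521]
eef_rot: [[0.537, -0.844, -0.001], [-0.844, -0.537, 0.001], [-0.001, 0.0, -1.0]]
force: [0.7, -0.7, -1.6]
width: 0.154
```

```bash
cat > tp.py <<'E'
from h import *
s=env.read_state();R=s["eef_rot"];g=s["tool_pos"]+.051*R[:,2]
t=(g+R[:,2]*.1154)*1e3; e=np.array([625.5,79.3,0])-t; print("tip",t.round(1),"tool xy to hole",(R.T@(e*[1,1,0]))[:2].round(2),"F",s["force"].round(1))
E
python3 tp.py; python3 - <<'E'
from h import *
to([.6255,.0793,.20],down(-57))
E
```

```text
tip [624.5  80.2  85.7] tool xy to hole [ 1.3  -0.37] F [ 0.7 -0.7 -1.6]
t 39.85 grasp now [624.6  80.1 201.1] turn [ 0.0001  0.0009 -0.0091] shift mm before turn [ 1.2 -0.3  1.1] after turn [ 1.2 -0.3  1.1] F [ 0.7 -0.7 -1.6] w 13.4 j [-2.9 33.2 83.6  0.  63.2 54.6]
```

Emit:
drive_tool(
  deltas=[
    [0, [0.6, -0.2, 8], [0, 0, 0]],
    [0, [0.3, -0.1, 8], [0, 0, 0]],
    [0, [0, 0, 8], [0, 0, 0]],
    [0, [0, 0, 4], [0, 0, 0]],
    [0, [0, 0, 0], [0, 0, 0]],
  ],
)

```text
clock: 40.48
tool_pos: [0.6249, 0.0795, 0.2211]
eef_rot: [[0.537, -0.844, -0.003], [-0.844, -0.537, 0.001], [-0.002, 0.002, -1.0]]
force: [0.1, -0.5, -1.2]
width: 0.157
```

```bash
python3 tp.py
```

```text
tip [624.5  79.6  54.7] tool xy to hole [ 0.8 -0.7] F [ 0.1 -0.5 -1.2]
```

Emit:
drive_tool(
  deltas=[
    [0, [0.5, -0.5, 4], [0, 0.002, 0]],
    [0, [0, 0, 4], [0, 0, 0]],
    [0, [0, 0, 3], [0, 0, 0]],
  ],
)

```text
clock: 40.85
tool_pos: [0.6261, 0.0793, 0.21]
eef_rot: [[0.537, -0.844, 0.0], [-0.844, -0.537, -0.001], [0.001, 0.0, -1.0]]
force: [0.2, 0.5, -1.7]
width: 0.159
```

```bash
python3 tp.py
```

```text
tip [626.2  79.1  43.6] tool xy to hole [-0.53  0.46] F [ 0.2  0.5 -1.7]
```

Emit:
drive_tool(
  deltas=[
    [0, [0, 0, 7], [0, 0, 0]],
    [0, [0, 0, 8], [0, 0, 0]],
    [0, [0, 0, 8], [0, 0, 0]],
    [0, [0, 0, 7], [0, 0, 0]],
    [0, [0, 0, 4], [0, 0, 0]],
    [0, [0, 0, 0], [0, 0, 0]],
  ],
)

```text
clock: 41.6
tool_pos: [0.626, 0.0792, 0.1729]
eef_rot: [[0.537, -0.844, -0.001], [-0.844, -0.537, -0.001], [0.001, 0.001, -1.0]]
force: [-0.0, -0.6, -1.8]
width: 0.159
```

```bash
python3 tp.py
```

```text
tip [625.9  79.1   6.5] tool xy to hole [-0.43  0.23] F [-0.  -0.6 -1.8]
```

Emit:
drive_tool(
  deltas=[
    [1, [0, 0, 0], [0, 0, 0]],
    [1, [0, 0, 0], [0, 0, 0]],
    [1, [0, 0, 0], [0, 0, 0]],
    [1, [0, 0, 0], [0, 0, 0]],
    [1, [0, 0, 0], [0, 0, 0]],
    [1, [0, 0, -20], [0, 0, 0]],
    [1, [0, 0, -35], [0, 0, 0]],
    [1, [0, 0, -35], [0, 0, 0]],
    [1, [0, 0, -10], [0, 0, -0.16]],
    [1, [0, 0, 0], [0, 0, -0.17]],
    [1, [0, 0, 0], [0, 0, -0.17]],
    [1, [0, 0, 0], [0, 0, -0.17]],
    [1, [0, 0, 0], [0, 0, -0.17]],
    [1, [0, 0, 0], [0, 0, -0.15]],
    [1, [-30, 5, 0], [0, 0, 0]],
    [1, [-45, 5, 0], [0, 0, 0]],
    [1, [-45, 5, 0], [0, 0, 0]],
    [1, [-35, 0, 0], [0, 0, 0]],
    [1, [0, 0, 0], [0, 0, 0]],
  ],
)

```text
clock: 43.98
tool_pos: [0.4671, 0.0609, 0.2776]
eef_rot: [[1.0, 0.02, 0.004], [0.02, -1.0, -0.001], [0.004, 0.002, -1.0]]
force: [0.7, -0.8, 0.8]
width: 0.999
```

```bash
cat > med.py <<'E'
from h import *
for n in("top","side"):
    p,d,X=cam(n);hsv=cv2.cvtColor(p,cv2.COLOR_RGB2HSV)
    m=(X[...,0]>.35)&(X[...,0]<.53)&(X[...,1]>-.02)&(X[...,1]<.34)&(X[...,2]>.012)&(X[...,2]<.05)&(hsv[...,1]<90)&(hsv[...,2]>150)
    blobs(n,m,.037,30)
E
cat > scene.py <<'E'
from h import *
for n in("top","side"):
    p,d,X=cam(n);hsv=cv2.cvtColor(p,cv2.COLOR_RGB2HSV);S=hsv[...,1];Z=X[...,2]; ok=(X[...,0]>.25)&(X[...,0]<.85)&(X[...,1]<.6)
    print("key");blobs(n,ok&((hsv[...,0]<6)|(hsv[...,0]>174))&(S>180)&(Z>.1)&(X[...,1]>0),.129)
    print("jar rim");blobs(n,ok&(S<70)&(Z>.103)&(Z<.118)&(X[...,1]>.1),.11)
    print("lid");blobs(n,ok&(S<70)&(Z>.010)&(Z<.026)&(X[...,1]>.29),.018,100)
E
python3 med.py; python3 scene.py; python3 - <<'E'
from h import *
to([.4475,.059,.038],down(0))
E
```

```text
side [325. 259.] 136 rect [440.8  65.   27.2  43.4  30.2] circ [440.1  64.5] 22.5
side [298. 298.] 34 rect [432.8 189.7   8.5  25.6   1.5] circ [435.7 189.8] 12.8
key
top [301. 161.] 128 rect [633.4  83.9  74.6  13.5  31.6] circ [635.4  80.6] 37.3
jar rim
top [245. 165.] 362 rect [624.  238.9  98.6 100.    1.7] circ [623.7 238.7] 51.2
lid
top [204. 178.] 815 rect [599.3 378.6 101.4 100.3  29.3] circ [599.5 378.9] 51.7
key
side [253. 206.] 324 rect [618.6  86.9  94.5  24.   32.6] circ [618.5  86.9] 48.0
jar rim
side [208. 255.] 613 rect [620.  241.2  99.8 106.1  41.6] circ [620.  241.4] 53.6
lid
side [199. 302.] 104 rect [618.6 296.7  67.1  15.5   5. ] circ [619.1 291.3] 33.6
side [178. 336.] 1626 rect [597.  380.  101.3 103.2  32.1] circ [596.7 380. ] 53.3
t 44.17 grasp now [472.3  60.3 227.1] turn [ 0.0021 -0.0099  0.0201] shift mm before turn [-26.2   0.5 188.8] after turn [-24.3   1.4 189.1] F [ 0.  -0.1 -0. ] w 86.9 j [-6.200e+00  1.980e+01  1.042e+02 -1.000e-01  5.540e+01 -7.300e+00]
```

Emit:
drive_tool(
  deltas=[
    [1, [-12, 0.8, 20], [0.002, -0.01, 0.02]],
    [1, [-12, 0.8, 45], [0, 0, 0]],
    [1, [0, 0, 45], [0, 0, 0]],
    [1, [0, 0, 35], [0, 0, 0]],
    [1, [0, 0, 20], [0, 0, 0]],
    [1, [0, 0, 8], [0, 0, 0]],
    [1, [0, 0, 0], [0, 0, 0]],
    [1, [0, 0, 0], [0, 0, 0]],
  ],
)

```text
clock: 45.18
tool_pos: [0.4632, 0.0571, 0.1003]
eef_rot: [[1.0, -0.0, 0.019], [-0.0, -1.0, -0.002], [0.019, 0.002, -1.0]]
force: [0.3, 0.7, -0.2]
width: 1.002
```

```bash
python3 - <<'E'
from h import *
to([.4475,.059,.038],down(0))
p,d,X=cam("side"); save("m1.png",p[200:310,250:390],5)
E
```

```text
t 45.17 grasp now [464.1  57.   49.3] turn [ 0.0021 -0.0188 -0.0002] shift mm before turn [-15.9  -1.9  11. ] after turn [-15.7  -1.9  11.3] F [ 0.3  0.7 -0.2] w 87.2 j [ -6.7  38.4 113.5   0.   27.   -6.7]
```

View pics/m1.png

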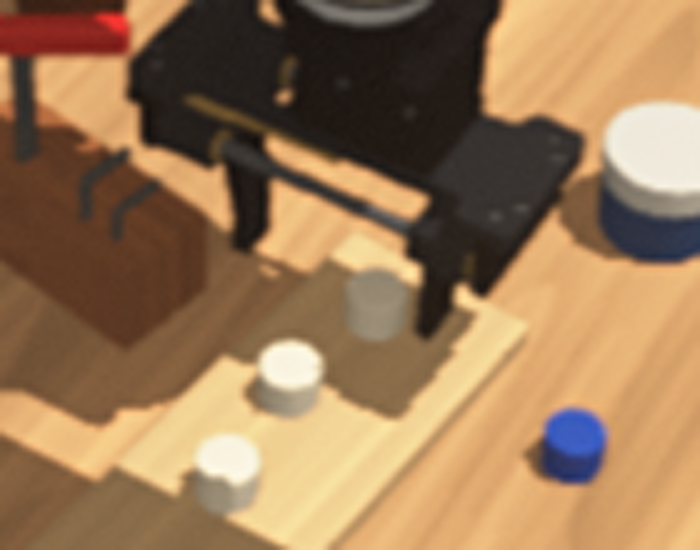

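Emit:
drive_tool(
  deltas=[
    [1, [-15.5, -2, 4], [0.002, -0.019, 0]],
    [1, [0, 0, 4], [0, 0, 0]],
    [1, [0, 0, 0], [0, 0, 0]],
    [1, [0, 0, 0], [0, 0, 0]],
  ],
)

```text
clock: 45.72
tool_pos: [0.4469, 0.0593, 0.0932]
eef_rot: [[1.0, 0.0, 0.001], [0.0, -1.0, -0.0], [0.001, 0.0, -1.0]]
force: [-0.4, 0.3, -0.1]
width: 0.995
```

```bash
python3 - <<'E'
from h import *
to([.4475,.059,.038],down(0))
E
```

```text
t 45.73 grasp now [447.   59.2  42.2] turn [ 0.0003 -0.0014  0.    ] shift mm before turn [0.6 0.3 4.2] after turn [0.6 0.3 4.2] F [-0.4  0.3 -0.1] w 86.6 j [ -6.7  39.  115.4  -0.   25.6  -6.7]
```

Emit:
drive_tool(
  deltas=[
    [1, [0.5, 0, 4], [0, 0, 0]],
    [0, [0, 0, 0], [0, 0, 0]],
    [0, [0, 0, 0], [0, 0, 0]],
    [0, [0, 0, 0], [0, 0, 0]],
    [0, [0, 0, 0], [0, 0, 0]],
    [0, [0, 0, 0], [0, 0, 0]],
    [0, [0, 0, 0], [0, 0, 0]],
    [0, [0, 0, 0], [0, 0, 0]],
    [0, [0, 0, 0], [0, 0, 0]],
    [0, [0, 0, 0], [0, 0, 0]],
    [0, [0, 0, 0], [0, 0, 0]],
    [0, [0, 0, -20], [0, 0, 0]],
    [0, [0, 0, -45], [0, 0, 0]],
    [0, [0, 0, -45], [0, 0, 0]],
    [0, [0, 0, -30], [0, 0, 0]],
    [0, [0, 0, -10], [0, 0, 0]],
    [0, [0, 0, 0], [0, 0, 0]],
  ],
)

```text
clock: 47.85
tool_pos: [0.4469, 0.0592, 0.242]
eef_rot: [[1.0, -0.0, -0.001], [-0.0, -1.0, -0.0], [-0.001, 0.0, -1.0]]
force: [-0.0, 0.0, -0.6]
width: 0.313
```

```bash
python3 - <<'E'
from h import *
to([.625,.240,.165],down(20))
E
python3 med.py
```

```text
t 47.85 grasp now [446.8  59.2 191. ] turn [-2.000e-04  1.000e-03 -3.494e-01] shift mm before turn [ 178.1 -180.9   25.8] after turn [ 229.2 -109.    26. ] F [-0.   0.  -0.6] w 27.2 j [ -6.7  21.6 109.4  -0.   49.   -6.7]
side [309. 279.] 51 rect [441.7 130.6  13.5  27.8  14.5] circ [442.3 130.7] 14.0
side [296. 294.] 138 rect [443.4 183.4  25.3  40.1  32.2] circ [444.2 183.9] 20.7
```

Emit:
drive_tool(
  deltas=[
    [0, [15, -15, 0], [0, 0, 0]],
    [0, [30, -31, 0], [0, 0, 0]],
    [0, [40, -40, 0], [0, 0, 0]],
    [0, [40, -40, 0], [0, 0, 0]],
    [0, [30, -31, 0], [0, 0, 0]],
    [0, [15, -15, 0], [0, 0, 0]],
    [0, [5, -5, 0], [0, 0, 0]],
    [0, [0, 0, 0], [0, 0, 0]],
  ],
)

```text
clock: 48.95
tool_pos: [0.6202, 0.2398, 0.2207]
eef_rot: [[0.999, -0.003, -0.034], [-0.003, -1.0, -0.004], [-0.034, 0.004, -0.999]]
force: [-0.3, 0.1, 0.3]
width: 0.311
```

```bash
python3 - <<'E'
from h import *
to([.625,.240,.092],down(0))
E
```

```text
t 48.95 grasp now [618.5 239.6 169.8] turn [ 0.004   0.0341 -0.003 ] shift mm before turn [ 7.4 -0.6 77.5] after turn [ 4.8 -0.2 77.7] F [-0.3  0.1  0.3] w 27.1 j [11.5 38.4 78.4  0.2 65.2 11.6]
```

Emit:
drive_tool(
  deltas=[
    [0, [7, -0.6, 10], [0.004, 0.034, -0.003]],
    [0, [0, 0, 25], [0, 0, 0]],
    [0, [0, 0, 0], [0, 0, 0]],
  ],
)

```text
clock: 49.32
tool_pos: [0.6239, 0.2373, 0.1833]
eef_rot: [[1.0, -0.002, -0.005], [-0.002, -1.0, -0.002], [-0.005, 0.002, -1.0]]
force: [-0.4, 0.8, -0.2]
width: 0.312
```

```bash
python3 - <<'E'
from h import *
to([.625,.240,.092],down(0))
E
```

```text
t 49.33 grasp now [623.6 237.2 132.3] turn [ 0.0019  0.0054 -0.0021] shift mm before turn [ 1.3 -2.8 40.3] after turn [ 1.1 -2.7 40.3] F [-0.4  0.8 -0.2] w 27.2 j [11.3 40.7 80.5 -0.1 59.1 11.4]
```

Emit:
drive_tool(
  deltas=[
    [0, [1.2, -2.8, 12], [0.002, 0.005, -0.002]],
    [0, [0, 0, 18], [0, 0, 0]],
    [0, [0, 0, 8], [0, 0, 0]],
    [0, [0, 0, 0], [0, 0, 0]],
    [0.42, [0, 0, 0], [0, 0, 0]],
    [0.42, [0, 0, 0], [0, 0, 0]],
    [0.42, [0, 0, 0], [0, 0, 0]],
    [0.42, [0, 0, -20], [0, 0, 0]],
    [0.42, [0, 0, -40], [0, 0, 0]],
    [0.42, [0, 0, -30], [0, 0, 0]],
    [0.42, [0, 0, 0], [0, 0, 0]],
  ],
)

```text
clock: 50.7
tool_pos: [0.627, 0.2399, 0.2433]
eef_rot: [[1.0, -0.001, 0.009], [-0.001, -1.0, 0.002], [0.009, -0.002, -1.0]]
force: [0.3, 0.9, 0.3]
width: 0.419
```

```bash
python3 med.py; python3 scene.py; python3 - <<'E'
from h import *
to([.456,.119,.16],down(0))
E
```

```text
top [268. 229.] 80 rect [449.2 175.8  26.2  26.1   2.5] circ [449.7 176.4] 14.6
top [296. 235.] 82 rect [435.6  94.1  28.9  26.    2.2] circ [435.6  95.5] 14.7
side [297. 294.] 2088 rect [442.2 172.  268.4  80.4  84.3] circ [451.7 171.3] 137.4
side [315. 305.] 283 rect [392.3 163.  241.9   9.3  84. ] circ [395.  162.8] 120.9
key
top [303. 165.] 165 rect [622.6  77.3  97.7  13.1  32.4] circ [621.9  78.5] 48.9
jar rim
top [256. 165.] 180 rect [624.1 212.4  47.2  99.   89.8] circ [624.2 231.8] 49.7
lid
key
side [262. 206.] 209 rect [602.5  76.6  60.7  24.   32.6] circ [602.4  76.7] 30.8
jar rim
side [208. 257.] 571 rect [619.6 242.3 100.  102.6  38.3] circ [619.  241.1] 53.3
lid
side [199. 302.] 109 rect [617.9 296.4  68.5  15.4   5.3] circ [618.3 292.3] 34.5
side [178. 336.] 1615 rect [596.8 380.  101.6 103.2  32.1] circ [597.  380.4] 53.3
t 50.9 grasp now [624.4 239.3 186.8] turn [ 0.0002  0.0012 -0.0008] shift mm before turn [-168.3  120.4   27. ] after turn [-168.4  120.3   26.8] F [ 0.1 -0.3 -0.3] w 36.4 j [11.4 37.  78.2  0.  64.8 11.5]
```

Emit:
drive_tool(
  deltas=[
    [1, [-18, 14, 0], [0, 0, 0]],
    [1, [-35, 27, 0], [0, 0, 0]],
    [1, [-40, 30, 0], [0, 0, 0]],
    [1, [-40, 30, 0], [0, 0, 0]],
    [1, [-30, 22, 10], [0, 0, 0]],
    [1, [-15, 12, 20], [0, 0, 0]],
    [1, [-5, 4, 10], [0, 0, 0]],
    [1, [0, 0, 0], [0, 0, 0]],
  ],
)

```text
clock: 51.9
tool_pos: [0.4291, 0.0962, 0.1886]
eef_rot: [[1.0, -0.001, -0.022], [-0.001, -1.0, -0.001], [-0.022, 0.001, -1.0]]
force: [-0.5, -0.5, 0.4]
width: 0.996
```

```bash
python3 - <<'E'
from h import *
to([.4365,.0955,.038],down(0))
p,d,X=cam("side");hsv=cv2.cvtColor(p,cv2.COLOR_RGB2HSV)
m=(X[...,0]>.40)&(X[...,0]<.46)&(X[...,1]>.06)&(X[...,1]<.13)&(X[...,2]>.024)&(X[...,2]<.05)
if m.any(): P=X[m]*1e3; print(m.sum(),P.mean(0).round(1),np.percentile(P,[2,98],axis=0).round(1))
blobs("side",m,.037,20)
E
```

```text
t 51.9 grasp now [428.   96.2 137.6] turn [ 0.0011  0.0219 -0.0007] shift mm before turn [ 9.6  0.6 99.4] after turn [ 7.4  0.7 99.6] F [-0.5 -0.5  0.4] w 86.7 j [ -1.9  27.  113.1  -0.2  41.1  -1.8]
134 [432.5  99.2  34.5] [[421.   83.2  24.4]
 [445.2 109.6  40.5]]
side [321. 272.] 134 rect [430.4 101.1  26.4  35.5  30.6] circ [430.4 101.1] 19.0
```

Emit:
drive_tool(
  deltas=[
    [1, [9.6, 0.3, 20], [0.001, 0.022, 0]],
    [1, [0, 0, 35], [0, 0, 0]],
    [1, [0, 0, 20], [0, 0, 0]],
    [1, [0, 0, 10], [0, 0, 0]],
    [1, [0, 0, 0], [0, 0, 0]],
    [1, [0, 0, 0], [0, 0, 0]],
  ],
)

```text
clock: 52.7
tool_pos: [0.4449, 0.0974, 0.1027]
eef_rot: [[1.0, 0.002, 0.011], [0.002, -1.0, -0.0], [0.011, 0.0, -1.0]]
force: [0.6, 0.7, -0.7]
width: 1.0
```

```bash
python3 - <<'E'
from h import *
to([.4365,.096,.038],down(0))
E
```

```text
t 52.7 grasp now [445.5  97.4  51.7] turn [ 0.0001 -0.0109  0.0017] shift mm before turn [-8.6  1.3 13.6] after turn [-8.4  1.4 13.7] F [ 0.6  0.7 -0.7] w 87.0 j [ -1.8  37.8 114.8   0.   26.7  -1.9]
```

Emit:
drive_tool(
  deltas=[
    [1, [-8.5, 1.2, 8], [0, -0.011, 0]],
    [1, [0, 0, 4], [0, 0, 0]],
    [1, [0, 0, 0], [0, 0, 0]],
    [1, [0, 0, 0], [0, 0, 0]],
  ],
)

```text
clock: 53.2
tool_pos: [0.4365, 0.0961, 0.0912]
eef_rot: [[1.0, 0.002, 0.002], [0.002, -1.0, -0.0], [0.002, 0.0, -1.0]]
force: [-0.3, 1.2, 0.4]
width: 0.999
```

```bash
python3 - <<'E'
from h import *
to([.4365,.096,.038],down(0))
E
```

```text
t 53.2 grasp now [436.6  96.1  40.2] turn [ 0.0002 -0.0019  0.0018] shift mm before turn [0.  0.1 2.2] after turn [0.  0.1 2.2] F [-0.3  1.2  0.4] w 86.9 j [ -2.   39.1 116.   -0.   24.8  -2. ]
```

Emit:
drive_tool(
  deltas=[
    [0, [0, 0, 2], [0, 0, 0]],
    [0, [0, 0, 0], [0, 0, 0]],
    [0, [0, 0, 0], [0, 0, 0]],
    [0, [0, 0, 0], [0, 0, 0]],
    [0, [0, 0, 0], [0, 0, 0]],
    [0, [0, 0, 0], [0, 0, 0]],
    [0, [0, 0, 0], [0, 0, 0]],
    [0, [0, 0, 0], [0, 0, 0]],
    [0, [0, 0, 0], [0, 0, 0]],
    [0, [0, 0, 0], [0, 0, 0]],
    [0, [0, 0, 0], [0, 0, 0]],
    [0, [0, 0, -20], [0, 0, 0]],
    [0, [0, 0, -45], [0, 0, 0]],
    [0, [0, 0, -45], [0, 0, 0]],
    [0, [0, 0, -30], [0, 0, 0]],
    [0, [0, 0, -10], [0, 0, 0]],
    [0, [0, 0, 0], [0, 0, 0]],
  ],
)

```text
clock: 55.32
tool_pos: [0.4356, 0.096, 0.2423]
eef_rot: [[1.0, 0.001, -0.001], [0.001, -1.0, -0.0], [-0.001, 0.0, -1.0]]
force: [0.1, 0.0, -1.0]
width: 0.311
```

```bash
python3 - <<'E'
from h import *
to([.625,.240,.15],down(0))
E
```

```text
t 55.33 grasp now [435.5  96.  191.3] turn [0.0001 0.0008 0.0014] shift mm before turn [ 189.7 -143.7   41.1] after turn [ 189.4 -144.    41.3] F [ 0.1  0.  -1. ] w 27.1 j [ -2.   21.3 110.   -0.   48.8  -2.1]
```

Emit:
drive_tool(
  deltas=[
    [0, [15, -11, 0], [0, 0, 0]],
    [0, [35, -27, 0], [0, 0, 0]],
    [0, [42, -32, 0], [0, 0, 0]],
    [0, [42, -32, 0], [0, 0, 0]],
    [0, [32, -24, 0], [0, 0, 0]],
    [0, [15, -12, 0], [0, 0, 0]],
    [0, [5, -4, 0], [0, 0, 0]],
    [0, [0, 0, 0], [0, 0, 0]],
    [0, [0, 0, 0], [0, 0, 0]],
  ],
)

```text
clock: 56.45
tool_pos: [0.6183, 0.2401, 0.2207]
eef_rot: [[0.999, -0.001, -0.034], [-0.001, -1.0, -0.006], [-0.034, 0.006, -0.999]]
force: [0.3, -0.3, -0.2]
width: 0.311
```

```bash
python3 - <<'E'
from h import *
to([.625,.240,.092],down(0))
E
```

```text
t 56.45 grasp now [616.6 239.8 169.7] turn [ 0.0059  0.0343 -0.0009] shift mm before turn [ 9.4 -0.4 77.4] after turn [ 6.7  0.1 77.7] F [ 0.3 -0.3 -0.2] w 27.0 j [11.6 38.3 78.6  0.1 65.  11.6]
```

Emit:
drive_tool(
  deltas=[
    [0, [9.2, -1, 10], [0.006, 0.034, 0]],
    [0, [0, 0, 0], [0, 0, 0]],
    [0, [1, -1, 20], [0, 0, 0]],
    [0, [1, -0.5, 20], [0, 0, 0]],
    [0, [0, 0, 18], [0, 0, 0]],
    [0, [0, 0, 6], [0, 0, 0]],
    [0, [0, 0, 0], [0, 0, 0]],
  ],
)

```text
clock: 57.32
tool_pos: [0.6263, 0.2405, 0.1412]
eef_rot: [[1.0, -0.003, -0.005], [-0.003, -1.0, -0.001], [-0.005, 0.001, -1.0]]
force: [-0.6, -0.4, 0.1]
width: 0.318
```

```bash
python3 - <<'E'
from h import *
to([.625,.240,.092],down(0))
E
```

```text
t 57.33 grasp now [626.1 240.4  90.2] turn [ 0.0012  0.0053 -0.0026] shift mm before turn [-1.3  0.5 -1.7] after turn [-1.3  0.5 -1.8] F [-0.6 -0.4  0.1] w 27.7 j [11.5 44.1 81.2 -0.  55.  11.6]
```

Release, rise, and go towards the last cylinder at about (0.451, 0.177).

Emit:
drive_tool(
  deltas=[
    [0.42, [0, 0, 0], [0, 0, 0]],
    [0.42, [0, 0, 0], [0, 0, 0]],
    [0.42, [0, 0, 0], [0, 0, 0]],
    [0.42, [0, 0, -20], [0, 0, 0]],
    [0.42, [0, 0, -40], [0, 0, 0]],
    [0.42, [0, 0, -35], [0, 0, 0]],
    [0.42, [0, 0, 0], [0, 0, 0]],
    [1, [-15, 6, 0], [0, 0, 0]],
    [1, [-35, 13, 0], [0, 0, 0]],
    [1, [-40, 14, 0], [0, 0, 0]],
    [1, [-40, 14, 0], [0, 0, 0]],
    [1, [-30, 10, 10], [0, 0, 0]],
    [1, [-10, 4, 20], [0, 0, 0]],
    [1, [-3, 1, 10], [0, 0, 0]],
    [1, [0, 0, 0], [0, 0, 0]],
  ],
)

```text
clock: 59.2
tool_pos: [0.4488, 0.1775, 0.2046]
eef_rot: [[1.0, -0.002, 0.005], [-0.002, -1.0, 0.001], [0.005, -0.001, -1.0]]
force: [0.2, -0.4, 0.8]
width: 0.997
```

```bash
python3 - <<'E'
from h import *
to([.4505,.1775,.038],down(0))
p,d,X=cam("side")
m=(X[...,0]>.41)&(X[...,0]<.49)&(X[...,1]>.14)&(X[...,1]<.22)&(X[...,2]>.024)&(X[...,2]<.05)
if m.any(): P=X[m]*1e3; print(m.sum(),P.mean(0).round(1))
blobs("side",m,.037,20)
E
python3 scene.py
```

```text
t 59.2 grasp now [449.  177.6 153.6] turn [-0.0009 -0.0046 -0.0024] shift mm before turn [1.200e+00 1.000e-01 1.156e+02] after turn [  1.7   0.  115.6] F [ 0.2 -0.4  0.8] w 86.8 j [  8.3  27.3 107.3   0.   45.1   8.4]
151 [447.  179.3  34.4]
side [296. 293.] 151 rect [445.7 181.8  27.3  34.9  32.2] circ [445.9 181.6] 18.0
key
top [303. 165.] 167 rect [623.   77.6  98.7  13.1  32.4] circ [623.3  77.2] 49.5
jar rim
top [245. 165.] 368 rect [624.  238.8  98.6 100.    1.7] circ [623.3 238.5] 51.6
lid
top [204. 178.] 815 rect [599.3 378.6 101.4 100.3  29.3] circ [600.2 378.4] 51.8
key
side [239. 206.] 110 rect [642.5 102.2  37.8  23.9  32.6] circ [643.7  99.1] 20.2
jar rim
side [208. 256.] 604 rect [620.8 242.5  98.6 106.7  56.6] circ [620.1 241.6] 53.6
lid
side [199. 302.] 104 rect [619.6 296.6  65.3  16.2   4.3] circ [620.  292.4] 32.7
side [178. 336.] 1620 rect [596.8 379.9 101.6 103.2  32.1] circ [596.8 379.8] 53.1
```

Emit:
drive_tool(
  deltas=[
    [1, [1, 0, 20], [-0.001, -0.005, -0.002]],
    [1, [0, 0, 40], [0, 0, 0]],
    [1, [0, 0, 30], [0, 0, 0]],
    [1, [0, 0, 12], [0, 0, 0]],
    [1, [0, 0, 0], [0, 0, 0]],
    [1, [0, 0, 0], [0, 0, 0]],
  ],
)

```text
clock: 60.1
tool_pos: [0.4599, 0.1795, 0.1048]
eef_rot: [[1.0, 0.0, 0.018], [0.0, -1.0, 0.003], [0.018, -0.003, -1.0]]
force: [0.9, -0.2, -0.3]
width: 0.997
```

```bash
python3 - <<'E'
from h import *
to([.4505,.1775,.038],down(0))
E
```

```text
t 60.1 grasp now [460.9 179.6  53.8] turn [-0.0027 -0.0183  0.0003] shift mm before turn [-9.7  2.  15.6] after turn [-9.4  2.  15.8] F [ 0.9 -0.2 -0.3] w 86.7 j [  8.3  38.6 109.5   0.   30.8   8.3]
```

Emit:
drive_tool(
  deltas=[
    [1, [-9.6, 2, 9], [-0.003, -0.018, 0]],
    [1, [0, 0, 4], [0, 0, 0]],
    [1, [0, 0, 0], [0, 0, 0]],
    [1, [0, 0, 1], [0, 0, 0]],
    [1, [0, 0, 0], [0, 0, 0]],
  ],
)

```text
clock: 60.72
tool_pos: [0.4508, 0.1776, 0.0917]
eef_rot: [[1.0, 0.001, 0.003], [0.001, -1.0, 0.0], [0.003, -0.0, -1.0]]
force: [0.1, -0.7, 0.5]
width: 0.998
```

```bash
python3 - <<'E'
from h import *
to([.4505,.1775,.038],down(0))
E
```

```text
t 60.73 grasp now [451.  177.6  40.7] turn [-0.0001 -0.0031  0.0005] shift mm before turn [-0.3  0.1  2.7] after turn [-0.3  0.1  2.7] F [ 0.1 -0.7  0.5] w 86.8 j [  8.3  40.  110.6  -0.   29.3   8.3]
```

Emit:
drive_tool(
  deltas=[
    [0, [0, 0, 2.5], [0, 0, 0]],
    [0, [0, 0, 0], [0, 0, 0]],
    [0, [0, 0, 0], [0, 0, 0]],
    [0, [0, 0, 0], [0, 0, 0]],
    [0, [0, 0, 0], [0, 0, 0]],
    [0, [0, 0, 0], [0, 0, 0]],
    [0, [0, 0, 0], [0, 0, 0]],
    [0, [0, 0, 0], [0, 0, 0]],
    [0, [0, 0, 0], [0, 0, 0]],
    [0, [0, 0, 0], [0, 0, 0]],
    [0, [0, 0, 0], [0, 0, 0]],
    [0, [0, 0, -20], [0, 0, 0]],
    [0, [0, 0, -45], [0, 0, 0]],
    [0, [0, 0, -45], [0, 0, 0]],
    [0, [0, 0, -30], [0, 0, 0]],
    [0, [0, 0, -10], [0, 0, 0]],
    [0, [0, 0, 0], [0, 0, 0]],
  ],
)

```text
clock: 62.85
tool_pos: [0.4496, 0.1774, 0.242]
eef_rot: [[1.0, 0.0, -0.0], [0.0, -1.0, -0.0], [-0.0, 0.0, -1.0]]
force: [-1.0, 0.4, -0.4]
width: 0.312
```

Emit:
drive_tool(
  deltas=[
    [0, [15, -5, 0], [0, 0, 0]],
    [0, [32, -11, 0], [0, 0, 0]],
    [0, [40, -14, 0], [0, 0, 0]],
    [0, [40, -14, 0], [0, 0, 0]],
    [0, [30, -11, 0], [0, 0, 0]],
    [0, [12, -5, 0], [0, 0, 0]],
    [0, [4, -2, 0], [0, 0, 0]],
    [0, [0, 0, 0], [0, 0, 0]],
    [0, [0, 0, 0], [0, 0, 0]],
  ],
)

```text
clock: 63.98
tool_pos: [0.6286, 0.2418, 0.2242]
eef_rot: [[1.0, -0.001, -0.021], [-0.001, -1.0, -0.004], [-0.021, 0.004, -1.0]]
force: [-0.6, 0.0, -0.3]
width: 0.31
```

```bash
python3 - <<'E'
from h import *
to([.625,.240,.092],down(0))
E
```

```text
t 63.98 grasp now [627.5 241.6 173.2] turn [ 0.0041  0.0212 -0.0011] shift mm before turn [-1.8  1.4 81.2] after turn [-3.6  1.8 81.2] F [-0.6  0.  -0.3] w 26.9 j [11.5 38.6 77.3  0.  65.3 11.6]
```

Emit:
drive_tool(
  deltas=[
    [0, [-1.8, 0.5, 10], [0.004, 0.021, 0]],
    [0, [0, -1, 20], [0, 0, 0]],
    [0, [0, -1, 20], [0, 0, 0]],
    [0, [0, -0.5, 20], [0, 0, 0]],
    [0, [0, 0, 8], [0, 0, 0]],
    [0, [0, 0, 0], [0, 0, 0]],
  ],
)

```text
clock: 64.72
tool_pos: [0.6245, 0.243, 0.1453]
eef_rot: [[1.0, -0.002, 0.0], [-0.002, -1.0, -0.0], [0.0, 0.0, -1.0]]
force: [0.8, 0.2, -0.1]
width: 0.315
```

```bash
python3 - <<'E'
from h import *
to([.625,.240,.092],down(0))
E
```

```text
t 64.72 grasp now [624.5 243.   94.3] turn [ 0.0001 -0.0004 -0.0016] shift mm before turn [0.5 3.  2.3] after turn [0.5 3.  2.3] F [ 0.8  0.2 -0.1] w 27.4 j [11.7 43.6 81.4 -0.  54.9 11.8]
```

Emit:
drive_tool(
  deltas=[
    [0.42, [0, 1.5, 0], [0, 0, 0]],
    [0.42, [0, 0, 0], [0, 0, 0]],
    [0.42, [0, 0, 0], [0, 0, 0]],
    [0.42, [0, 0, -20], [0, 0, 0]],
    [0.42, [0, 0, -40], [0, 0, 0]],
    [0.42, [0, 0, -30], [0, 0, 0]],
    [0.42, [0, 0, 0], [0, 0, 0]],
    [1, [-3, -15, 0], [0, 0, 0]],
    [1, [-7, -30, 0], [0, 0, 0]],
    [1, [-7, -35, 0], [0, 0, 0]],
    [1, [-5, -30, 0], [0, 0, 0]],
    [1, [-2, -15, 0], [0, 0, 0]],
    [1, [0, -5, 0], [0, 0, 0]],
    [1, [0, 0, 0], [0, 0, 0]],
    [1, [0, 0, 0], [0, 0, 0]],
  ],
)

```text
clock: 66.6
tool_pos: [0.5982, 0.377, 0.239]
eef_rot: [[1.0, -0.002, -0.001], [-0.002, -1.0, -0.002], [-0.001, 0.002, -1.0]]
force: [-0.5, 0.4, 0.2]
width: 0.994
```

```bash
python3 - <<'E'
from h import *
to([.6005,.3795,.043],down(0))
p,d,X=cam("top"); q,e,Y=cam("side")
hs=cv2.cvtColor(p,cv2.COLOR_RGB2HSV)
for n,Z in(("top",X),("side",Y)):
    L=np.hypot(Z[...,0]-.625,Z[...,1]-.24)<.038; P=Z[L&(Z[...,2]<.1)]*1e3; print(n,len(P),np.percentile(P[:,2],[5,50,95]).round(1) if len(P) else "")
save("jar.png",np.hstack([cv2.resize(p[130:250,190:350],None,fx=2.5,fy=2.5,interpolation=cv2.INTER_CUBIC),cv2.resize(p[145:185,225:265],(300,300),interpolation=cv2.INTER_CUBIC)]))
E
python3 scene.py; python3 med.py
```

```text
t 66.6 grasp now [598.1 376.9 188. ] turn [ 0.002   0.0013 -0.0025] shift mm before turn [  2.5  -2.8 145. ] after turn [  2.3  -2.5 145. ] F [-0.5  0.4  0.2] w 86.5 j [23.2 39.9 71.8 -0.1 68.4 23.4]
top 340 [ 7.6 13.4 78. ]
side 27 [72.6 74.5 76.6]
key
top [303. 165.] 167 rect [623.   77.6  98.7  13.1  32.4] circ [623.3  77.2] 49.5
jar rim
top [245. 164.] 375 rect [624.  238.9  98.6 100.    1.7] circ [623.7 239. ] 51.5
lid
top [205. 178.] 788 rect [600.1 376.7 101.7  97.2  21.9] circ [599.7 378.8] 51.7
key
side [253. 206.] 322 rect [617.7  86.4  96.6  24.   32.6] circ [619.5  83.5] 48.6
jar rim
side [218. 254.] 384 rect [611.1 231.3  73.5 107.3  49.2] circ [620.1 242. ] 53.8
lid
side [178. 336.] 1613 rect [596.8 379.9 101.6 103.2  32.1] circ [596.6 379.5] 53.2
side [292. 303.] 4982 rect [438.5 190.7 308.2  94.7  84.7] circ [437.  188.3] 157.7
```

Emit:
drive_tool(
  deltas=[
    [1, [2, -2.5, 20], [0.002, 0.001, 0]],
    [1, [0, 0, 40], [0, 0, 0]],
    [1, [0, 0, 35], [0, 0, 0]],
    [1, [0, 0, 20], [0, 0, 0]],
    [1, [0, 0, 8], [0, 0, 0]],
    [1, [0, 0, 0], [0, 0, 0]],
    [1, [0, 0, 0], [0, 0, 0]],
  ],
)

```text
clock: 67.78
tool_pos: [0.6017, 0.3802, 0.1107]
eef_rot: [[1.0, -0.003, 0.003], [-0.003, -1.0, 0.002], [0.003, -0.002, -1.0]]
force: [-0.1, -0.0, 0.5]
width: 0.998
```

```bash
python3 - <<'E'
from h import *
to([.6005,.3795,.043],down(0))
fr=[cam("top") for _ in range(5)]
Z=np.nanmedian([np.where(f[1]>0,f[2][...,2],np.nan) for f in fr],0)*1e3
print(np.round(Z[152:178:2,232:260:2]))
E
```

```text
t 67.78 grasp now [601.8 380.3  59.7] turn [-0.002  -0.0027 -0.0031] shift mm before turn [-1.2  0.8 16.7] after turn [-1.2  0.7 16.7] F [-0.1 -0.   0.5] w 86.9 j [23.3 48.8 75.4  0.1 55.6 23.5]
[[111. 112. 111. 102.  93.  51.  44.  37.  36.  35.  95. 111. 112. 110.]
 [112. 108.  97.  49.  45.  30.  25.  18.  15.  12.   9.  12. 111. 111.]
 [112.  96.  49.  35.  24.  16.  11.  13.  10.  14.   9.  10.  10. 112.]
 [101.  52.  38.  21.  12.  11.  10.  10.  12.  11.  13.  11.  11.  11.]
 [ 92.  40.  26.  11.   9.  11.  13.  10.  12.  11.  10.  12.  12.  12.]
 [ 49.  32.  13.  11.  11.  12.  10.  77.  76.  10.  11.  12.  11.  11.]
 [ 41.  22.  10.  12.  10.  12.  77.  77.  76.  76.   9.  13.   9.  10.]
 [ 36.  13.  11.  10.  11.  78.  80.  78.  75.  76.  54.  12.  12.  12.]
 [ 34.  11.  12.  11.  12.  78.  78.  77.  74.  77.  62.  33.   8.   9.]
 [ 28.   9.  11.   9.  11.  11.  78.  77.  77.  71.  44.  32.  15.  10.]
 [ 94.  13.   9.  10.  12.  13.  11.  57.  60.  40.  35.  33.   9. 113.]
 [111.  11.  10.  12.  11.   9.  12.  12.  18.  33.  30.  19. 112. 112.]
 [111. 112.  11.  10.  11.  11.   9.  11.  11.  11.  10. 111. 112. 111.]]
```

Emit:
drive_tool(
  deltas=[
    [1, [-1.2, 0.8, 10], [-0.002, -0.003, 0]],
    [1, [0, 0, 5], [0, 0, 0]],
    [1, [0, 0, 0], [0, 0, 0]],
    [1, [0, 0, 0], [0, 0, 0]],
  ],
)

```text
clock: 68.53
tool_pos: [0.6001, 0.3793, 0.0948]
eef_rot: [[1.0, -0.003, -0.001], [-0.003, -1.0, -0.0], [-0.001, 0.0, -1.0]]
force: [-0.2, -0.2, 0.8]
width: 1.003
```

```bash
python3 - <<'E'
from h import *
to([.6005,.3795,.043],down(0))
E
```

```text
t 68.53 grasp now [600.1 379.3  43.8] turn [ 0.0002  0.0006 -0.0031] shift mm before turn [ 0.4 -0.2  0.8] after turn [ 0.4 -0.2  0.8] F [-0.2 -0.2  0.8] w 87.3 j [23.3 50.  75.8  0.  54.2 23.5]
```

Emit:
drive_tool(
  deltas=[
    [0, [0, 0, 0], [0, 0, 0]],
    [0, [0, 0, 0], [0, 0, 0]],
    [0, [0, 0, 0], [0, 0, 0]],
    [0, [0, 0, 0], [0, 0, 0]],
    [0, [0, 0, 0], [0, 0, 0]],
    [0, [0, 0, 0], [0, 0, 0]],
    [0, [0, 0, 0], [0, 0, 0]],
    [0, [0, 0, 0], [0, 0, 0]],
    [0, [0, 0, 0], [0, 0, 0]],
    [0, [0, 0, 0], [0, 0, 0]],
    [0, [0, 0, -20], [0, 0, 0]],
    [0, [0, 0, -40], [0, 0, 0]],
    [0, [0, 0, -40], [0, 0, 0]],
    [0, [0, 0, -30], [0, 0, 0]],
    [0, [0, 0, -15], [0, 0, 0]],
    [0, [0, 0, 0], [0, 0, 0]],
    [0, [0, 0, 0], [0, 0, 0]],
  ],
)

```text
clock: 70.65
tool_pos: [0.5979, 0.3784, 0.2443]
eef_rot: [[1.0, -0.003, -0.007], [-0.003, -1.0, -0.003], [-0.007, 0.003, -1.0]]
force: [0.1, -0.2, -3.5]
width: 0.289
```

```bash
python3 - <<'E'
from h import *
to([.625,.240,.17],down(0))
E
```

```text
t 70.65 grasp now [597.6 378.2 193.3] turn [ 0.003   0.0072 -0.0031] shift mm before turn [ 27.7 138.2  23.5] after turn [ 27.1 138.4  23.3] F [ 0.1 -0.2 -3.5] w 25.1 j [23.3 39.7 71.2  0.  69.5 23.5]
```

Emit:
drive_tool(
  deltas=[
    [0, [3, 15, 0], [0.003, 0.007, -0.003]],
    [0, [6, 30, 0], [0, 0, 0]],
    [0, [7, 37, 0], [0, 0, 0]],
    [0, [6, 30, 0], [0, 0, 0]],
    [0, [3, 14, 0], [0, 0, 0]],
    [0, [1, 5, 0], [0, 0, 0]],
    [0, [0, 0, 0], [0, 0, 0]],
    [0, [0, 0, 0], [0, 0, 0]],
  ],
)

```text
clock: 71.65
tool_pos: [0.6213, 0.24, 0.2355]
eef_rot: [[1.0, 0.001, -0.014], [0.001, -1.0, -0.005], [-0.014, 0.005, -1.0]]
force: [0.3, 0.5, -3.7]
width: 0.292
```

```bash
python3 - <<'E'
from h import *
to([.6246,.2395,.144],down(0))
E
```

```text
t 71.65 grasp now [620.6 239.7 184.5] turn [0.0048 0.0141 0.0014] shift mm before turn [ 3.9  0.3 40.4] after turn [ 3.3  0.5 40.5] F [ 0.3  0.5 -3.7] w 25.4 j [11.6 37.2 78.2 -0.1 65.4 11.5]
```

Emit:
drive_tool(
  deltas=[
    [0, [3.9, 0.3, 6], [0.005, 0.014, 0.001]],
    [0, [0, 0, 8], [0, 0, 0]],
    [0, [0, 0, 4], [0, 0, 0]],
    [0, [0, 0, 0], [0, 0, 0]],
    [0, [0, 0, 0], [0, 0, 0]],
  ],
)

```text
clock: 72.28
tool_pos: [0.6245, 0.2421, 0.2156]
eef_rot: [[1.0, 0.004, 0.0], [0.004, -1.0, 0.001], [0.0, -0.001, -1.0]]
force: [-0.1, 0.2, -2.3]
width: 0.29
```

```bash
python3 - <<'E'
from h import *
to([.6246,.2395,.144],down(0))
E
```

```text
t 72.28 grasp now [624.5 242.1 164.6] turn [-0.0009 -0.0002  0.0036] shift mm before turn [ 0.1  2.6 20.6] after turn [ 0.1  2.6 20.6] F [-0.1  0.2 -2.3] w 25.3 j [11.6 38.5 79.1  0.1 62.3 11.4]
```

Emit:
drive_tool(
  deltas=[
    [0, [0, 2.5, 4], [0, 0, 0.003]],
    [0, [0, 0, 4], [0, 0, 0]],
    [0, [0, 0, 3], [0, 0, 0]],
    [0, [0, 0, 0], [0, 0, 0]],
  ],
)

```text
clock: 72.78
tool_pos: [0.6247, 0.2391, 0.2042]
eef_rot: [[1.0, -0.0, 0.001], [-0.0, -1.0, 0.001], [0.001, -0.001, -1.0]]
force: [-0.1, -0.7, -2.6]
width: 0.29
```

```bash
python3 - <<'E'
from h import *
to([.6246,.2395,.144],down(0))
E
```

```text
t 72.78 grasp now [624.8 239.2 153.2] turn [-0.001  -0.0007 -0.0001] shift mm before turn [-0.1 -0.3  9.2] after turn [-0.1 -0.4  9.2] F [-0.1 -0.7 -2.6] w 25.2 j [11.4 39.2 79.7  0.1 61.  11.4]
```

Emit:
drive_tool(
  deltas=[
    [0, [0, -0.3, 3], [0, 0, 0]],
    [0, [0, 0, 3], [0, 0, 0]],
    [0, [0, 0, 2], [0, 0, 0]],
    [0, [0, 0, 0], [0, 0, 0]],
  ],
)

```text
clock: 73.28
tool_pos: [0.6248, 0.2396, 0.1957]
eef_rot: [[1.0, 0.0, 0.001], [0.0, -1.0, 0.001], [0.001, -0.001, -1.0]]
force: [0.5, -0.4, -2.9]
width: 0.292
```

```bash
python3 - <<'E'
from h import *
to([.6246,.2395,.144],down(0))
E
```

```text
t 73.28 grasp now [624.9 239.6 144.7] turn [-0.001  -0.001   0.0001] shift mm before turn [-0.2  0.1  0.7] after turn [-0.2  0.1  0.7] F [ 0.5 -0.4 -2.9] w 25.4 j [11.4 39.9 80.   0.1 60.  11.4]
```

Emit:
drive_tool(
  deltas=[
    [0, [0, 0, 1.5], [0, 0, 0]],
    [0, [0, 0, 0], [0, 0, 0]],
    [0.6, [0, 0, 0], [0, 0, 0]],
    [0.6, [0, 0, 0], [0, 0, 0]],
    [0.6, [0, 0, 0], [0, 0, 0]],
    [0.6, [0, 0, 0], [0, 0, 0]],
    [0.6, [0, 0, -20], [0, 0, 0]],
    [0.6, [0, 0, -40], [0, 0, 0]],
    [0.6, [0, 0, -40], [0, 0, 0]],
    [1, [-20, 0, 0], [0, 0, 0]],
    [1, [-40, 0, 0], [0, 0, 0]],
    [1, [-50, 0, 0], [0, 0, 0]],
    [1, [-40, 0, 0], [0, 0, 0]],
    [1, [-20, 0, 0], [0, 0, 0]],
    [1, [0, 0, 0], [0, 0, 0]],
    [1, [0, 0, 0], [0, 0, 0]],
  ],
)

```text
clock: 75.28
tool_pos: [0.453, 0.2395, 0.2998]
eef_rot: [[1.0, -0.001, 0.012], [-0.001, -1.0, 0.004], [0.012, -0.004, -1.0]]
force: [-0.0, 0.5, 0.2]
width: 0.997
```

```bash
python3 - <<'E'
from h import *
to([.6246,.2395,.144],down(0))
for n in("top","side"):
    p,d,X=cam(n);hsv=cv2.cvtColor(p,cv2.COLOR_RGB2HSV);S=hsv[...,1];Z=X[...,2]
    near=np.hypot(X[...,0]-.623,X[...,1]-.24)<.07
    print("flange");blobs(n,near&(S<80)&(Z>.113)&(Z<.128),.118,50)
    print("lidknob");blobs(n,near&(S<80)&(Z>.145)&(Z<.16),.152,15)
    P=X[near&(S<80)&(Z>.113)&(Z<.126)]*1e3; k=np.linalg.lstsq(np.c_[P[:,:2]-P[:,:2].mean(0),np.ones(len(P))],P[:,2],rcond=None)[0]; print("slope deg",np.degrees(k[:2]).round(1),"z",k[2].round(1))
    print("key");blobs(n,((hsv[...,0]<6)|(hsv[...,0]>174))&(S>180)&(Z>.1)&(X[...,1]>0)&(X[...,0]>.5),.129)
    if n=="side": save("end.png",p,1.25)
E
python3 flat2.py | grep fit
```

```text
t 75.28 grasp now [453.6 239.7 248.9] turn [-0.0036 -0.0124 -0.0008] shift mm before turn [170.3   0.3 107. ] after turn [171.6   0.  104.8] F [-0.   0.5  0.2] w 86.8 j [15.4 20.8 98.   0.  60.5 15.4]
flange
top [244. 163.] 957 rect [626.3 238.8 102.1  98.7  66.9] circ [625.2 239.7] 51.9
lidknob
top [242. 161.] 91 rect [624.6 238.6  27.3  26.6   3. ] circ [625.  239.4] 14.5
slope deg [0.1 0.2] z 120.5
key
top [303. 165.] 164 rect [622.6  77.3  97.7  13.1  32.4] circ [621.9  78.5] 48.9
flange
side [208. 253.] 1267 rect [622.9 239.4 100.1 104.2  43.4] circ [621.5 240. ] 54.1
lidknob
side [206. 240.] 128 rect [620.6 241.9  28.7  28.5  32.4] circ [620.7 241.9] 16.3
slope deg [ 0.4 -0.3] z 118.4
key
  D fit [591.2 112.2] -1.0 10.9 108
  D fit [591.2 112.2] -1.0 10.9 108
  D fit [591.2 112.2] -1.0 10.9 108Traceback (most recent call last):
  File "flat2.py", line 4, in <module>
    fr=[env.read_camera(n)[1] for _ in range(20)]
        ~~~~~~~~~~~~~~~^^^
ValueError: 200 camera calls are used up
```

View pics/end.png

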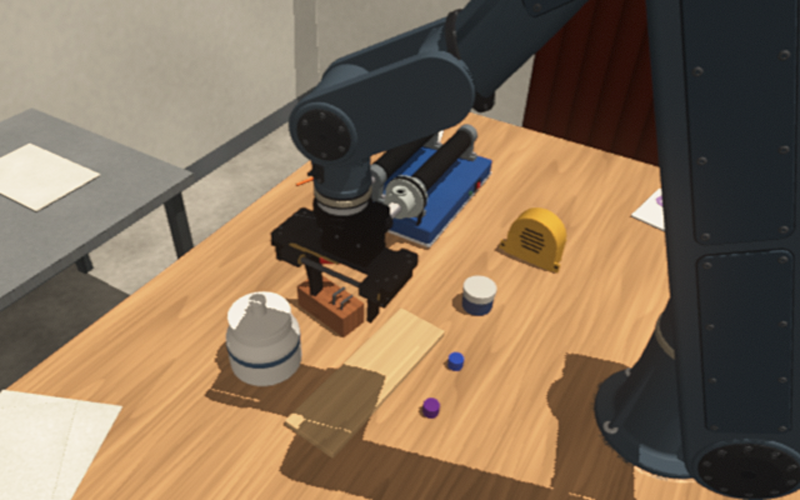

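```bash
python3 -c "
from bench import env
print(env.job_done())"
```

```text
the job is handed in; nothing more can be done
None
```

The job is done and handed in at about 76 s of the 210 s allowed. `job_done()` reports no verdict.

**What I did, in the order asked**
- **Shaft:** I turned it by the knob with regrips until the flat faced up.
- **Setscrew:** I turned the key clockwise about 94° at the gripper. The wrist torque rose to 0.56 N m, against about 0.06 to turn it, so I took that as the hard stop.
- **Key:** I put it back in its hole. By arm pose the tip was about 6.5 mm above the bench just before I let go.
- **Cylinders:** Three cream ones were on the board and all three are in the jar. One had been knocked about 3 cm aside during the run, so I found it again before picking it up. The blue and purple look-alikes were left alone.
- **Lid:** It is on the mouth.

**Last checks**
- **Flat:** The last reading was −1.0° off straight up, from the top camera. Its side-camera repeat failed because the 200 camera calls were used up; the two cameras had given −0.3° and −1.4° before tightening.
- **Lid:** It is level within 0.5°, with the flange top at 118–120 mm (118 expected). Its centre is within about 1 mm of where the jar mouth was measured.
- **Key:** The top camera still showed it in place. The gripper hid it from the side camera at the end.
- **Jar contents:** Before the lid went on, the cylinders stood stacked, with the top one at about 77 mm. That is below the lid's underside at 100 mm.
- **Bystanders:** The blue pot and the yellow guard look unmoved in the final picture. The brown pot was hidden behind the gripper there, so I did not check it at the end.
- **Disagreement:** The two cameras differed by 2–4 mm throughout, so I leaned on the arm's own positions for the fits.

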